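# Fetch a weld coupon from the latched bench drawer and set it in the butt-weld fixture

### The arm

A 6-joint arm with a two-finger parallel gripper is mounted at the origin on the work surface; the furniture and walls round the work are solid. World frame = base frame: x ahead of the robot, y to its left, z up, the work surface at z = 0. Lengths are in m, angles in rad, forces in N, time in s.
With the tool pointing down it reaches from about 0.325 to 0.9 m from the base axis. Payload 6.1 kg.
Tool frame: the origin (TCP) lies on the centre line of the jaws, within the pads' length; the fingertips stand env.tips_ahead ahead of it and the grasp point (between the pads) lies 5 mm behind it (env.tips_ahead is the distance from the TCP to the fingertips, in m); z points along the fingers, y is the line along which they close (so a half turn about z gives the same grasp; the last joint's range is limited). The gripper opens to 85 mm and grips with 20 to 120 N. Pads are 22 mm wide; open, the fingers measure 114 mm over their backs; the gripper's body (76 mm by 85 mm) begins 54 mm behind the grasp point. The pads swing forward as they close: fully open they stand 13 mm farther back than shut.
Start: joints at [1.058, 0.22, 1.526, -0, 1.395, -0.126], TCP at [0.236, 0.579, 0.245] pointing down, gripper open.
Joint ranges: [-2.98, 2.98], [-0.91, 2.08], [0.09, 2.57], [-1.24, 4.39], [0.2, 2.65], [-2.68, 2.68]. Speed limits (rad/s): [2.57, 2.57, 3.01, 3.14, 3.14, 3.14].

### API

Orientations are given as a unit quaternion [x, y, z, w].
In Python, from plant import get_obs, vision, env gives the robot as it stands.
- The arm moves only by the tool arm_command, never from a script. Its argument "steps" is a list of rows, each a list of 7 numbers: the shift along the world's x, y, z in units of 200 mm (1.0 is 200 mm), then the turn, a rotation vector about the world's x, y, z in units of 180 degrees (1.0 is 180 degrees), then the opening, from 0 (shut) to 1 (fully open). A call has exactly 8 rows; each row shifts and turns the commanded pose from where the row before left it; what a row does not reach is not made up. A row lasts 1/12 s, in which the tool goes at most 41.7 mm and 7.16 degrees, less where a joint would pass 70% of its speed; a pose out of reach is approached as far as the arm can. A call with a number of a shift or a turn outside -1 to 1 is refused whole. A call with a gripper value outside its range is refused whole. The fingers move at their own pace and stop on an object; the grip force is fixed at half the most. Time passes only in rows, so rows that do not move let the fingers close, or fill a call up. It gives the time, the measured TCP pose, the force, the opening and the grip force at its end, in the units of the state.
- get_obs(): the state, without advancing time (a new reading comes with each control period).
- vision.grab_frame(name): name is "scene" or "top" or "wrist"; returns a dict with "pixels" (400x640x3 uint8, red, green, blue), "intrinsics" (3x3 intrinsics, pixels), "eye" and "attitude" of the camera in the world. Camera axes: x right, y down, z forward; pixel columns grow to the right and rows downward; lengths in m; the calibration is good to about 2 mm. A picture is of the moment at which its call begins. There is no depth.
- env.close_job(): hands the job in; it is judged then, once.
The state is a dict: "time": time; "joints": joint angles; "joint_vel": joint speeds; "joint_efforts": joint torques, N m; "eef_pos": TCP position; "eef_rot": TCP orientation; "contact_force": force on the tool from outside, world axes, zero at the start; "ft_torque": the same for the moment, N m; "finger_gap": finger opening in m; "finger_force": force on a finger pad.
Only numpy, scipy, OpenCV 4.12 (cv2) and the standard library are available. Lean on these libraries where they do the work, as an engineer would, in place of code of your own. Each camera call takes 0.05 s, during which the arm holds its last target. There are 200 camera calls.

### The job

Get the next test coupon ready for welding: turn the catch on top of the small grey bench chest clockwise until it clicks over, pull the drawer open by its handle and take out the 50 x 80 mm steel coupon that stands on edge in the rack, leaving the other two coupons in the drawer. Lay it flat in the free half of the welding fixture, its long edge hard against the two dowels and its short end hard against the root-gap blade, in line with the coupon already clamped there. Push the drawer fully home again to keep the grinding dust out, and do not shift the spray can, welding magnet, loose nut or tape measure.

Things in the scene. Friction and masses are not known exactly. Their poses are not given: they have to be found in the camera images.
- chest: Small grey sheet-steel bench chest, fixed, 220 mm wide (y), 140 deep (x). Origin: centre of its underside; x points from front to back, z up. Deck (top) at z = 95 mm, with an 8 mm lip at its sides and back. Its one drawer opens along -x; the drawer front is 15 mm thick, 220 wide, from z = 12 to 94 mm, its outer face at x = -84.5 mm when shut.
- drawer (a joint): Drawer slide in m: 0 = shut, 0.125 = fully out (end stop), growing as the drawer moves along the chest's -x. Its plain slides drag with about 2.5 N; it stays where it is left. While the catch is at 0 its hook stops the drawer after about 3 mm.
- drawer_handle (a point): Middle of the straight steel bar of the drawer's bow handle; moves with the drawer. The bar is 10 mm thick, runs 84 mm along the chest's y at z = 74 mm, its axis 36 mm out from the drawer front; free above and below.
- drawer_floor (a point): Centre of the drawer's inner floor (z = 16 mm); moves with the drawer, axes as the chest's. Inside it is 126 mm long (x), 194 wide (y); its side and rear walls stand 38 mm above the floor. Three slots run along x, centred at y = -61, +1 and +63 mm, each between two aluminium ribs 3 mm thick, 26 high, 11.8 apart.
- catch (a joint): Cam catch on the deck, rad, about a vertical axis at x = -50, y = +78 mm of the chest; grows clockwise seen from above. 0 = hook before the drawer's lug (locked), 1.2 = released (stop). A spring detent holds it at 0 and at 1.2: it resists with up to 0.15 N m until about 0.6 rad, then snaps over toward 1.2.
- catch_grip (a point): Middle of the catch's black grip bar: 46 mm long, 13 thick, 20 high, top at z = 131 mm; 2 mm off the turning axis. Its x axis runs along the bar; at catch = 0 the bar lies along the chest's x; it turns with the catch. Below the bar a steel cam arm sweeps 5 to 11 mm above the deck.
- coupon_mid (a point): Centre of the coupon to fetch: dark flame-cut steel plate 50 x 80 x 8 mm, about 0.25 kg. Own x along the 50 mm side, y along the 80, z through the 8. At the start it stands on a long edge in one of the three drawer slots (which one varies), 80 mm side along the chest's x, top 50 mm above the drawer floor; it may lean up to 0.15 rad in the slot.
- coupon: The same coupon; origin: middle of one of its 50 x 80 mm faces (4 mm off its centre, along its own -z).
- nest (a point): On the fixture: where the centre of the coupon's lower face belongs when it is seated; 12 mm above the bench, axes as the fixture's.
- fixture: Weld fixture: dark steel plate 96 (x) x 176 (y) x 12 mm, fixed; origin: centre of underside. Root-gap blade at y = 0: 3 mm thick, 40 long in x, 7 high. -y half: a like coupon under a strap with nuts (to z = 43 mm). +y half free: the coupon goes there, 80 mm side along y, long edge on two dowels (10 mm thick, 12 high, at x = +30, y = +12 and +71 mm; a finger fits between), end on the blade.
- square_coupon: Square steel coupon 60 x 60 x 6 mm, on edge in another slot, its top 60 mm above the drawer floor; stays in the drawer. Origin: middle of one broad face.
- long_coupon: Long steel coupon 35 x 120 x 10 mm, on its long edge in the third slot, its top 35 mm above the drawer floor; stays in the drawer. Origin: middle of one broad face.
- spray_can: Standing spray can, 66 mm across, 188 mm high, loose; origin: centre of its underside. Leave alone.
- hex_nut: Plain dark steel hexagon nut lying on the bench between chest and fixture, 30 x 34 x 16 mm, loose; origin: centre of the underside. Leave alone.
- weld_magnet: Arrow-shaped welding magnet lying flat on the bench, 75 (x) x 103 (y) x 14 mm, loose; origin: centre of the underside. Leave alone.
- tape_measure: Pocket tape measure standing on the rear of the chest's deck, 35 (x) x 100 (y) x 64 mm high, loose; origin: centre of its underside. Leave alone. Other tools lie out of the way nearer the robot and at the left; the vice stands at the right, beyond y = -0.45 m, the cable reel at the left, beyond y = +0.33 m at x over 0.52 m.

How it is judged:
By the outcome, as a careful person would: the job done as asked, in the order asked, and still so for the second after the job is handed in, with the robot touching nothing.
It also fails if it takes over 72 s, if anything falls off the work surface, if the arm or the gripper's body presses on something with over 40 N, if the wrist force passes 120 N, or if a joint passes its speed limit or range.

## Working session

There is one attempt and no reset: what is moved stays moved. The work goes in short steps, Python scripts to look and compute and a tool call to move; the robot and the scene stay as the last step left them, time stands still between calls to the robot, and variables do not carry over. Pictures are saved under pics/ and viewed, at most 10 in all, crops included, and the job is handed in when it is done.

Besides the shell and the picture viewer there is one more tool, called after "Emit:" as name(argument=value, ...), one argument or row to a line, values as JSON. arm_command: Moves the arm, as the interface text tells. Its arguments: {"type":"object","properties":{"steps":{"type":"array"}},"required":["steps"]}

```bash
mkdir -p pics; ls; python3 - <<'E'
from plant import get_obs, vision, env
import cv2,json
o=get_obs();print(o,env.tips_ahead)
for n in("scene","top"):
    f=vision.grab_frame(n);cv2.imwrite(f"pics/{n}0.png",f["pixels"][:,:,::-1]);print(n,f["intrinsics"],f["eye"],f["attitude"])
E
```

```text
pics
{'time': 0.0, 'joints': array([ 1.05794690e+00,  2.21237068e-01,  1.52761405e+00,  2.33666767e-05,
        1.39468716e+00, -1.26073320e-01]), 'joint_vel': array([-0.00017655,  0.00162917, -0.00050349, -0.00051356,  0.00102904,
        0.0016071 ]), 'joint_efforts': array([ 1.48785264e-03, -4.96903253e+01, -3.89392734e+01, -1.81071032e-04,
        1.12024520e-02,  4.69439613e-05]), 'eef_pos': array([0.23544994, 0.57833417, 0.24419088]), 'eef_rot': array([ 1.92186818e-01,  9.81357876e-01, -9.19979854e-04, -3.16435254e-04]), 'contact_force': array([ 0.30991638, -0.18310108,  0.34552446]), 'ft_torque': array([ 0.00546613, -0.01504824, -0.04855027]), 'finger_force': 0.0, 'finger_gap': 0.08535670790628937} 0.014
scene [[375.31260418   0.         313.66888887]
 [  0.         375.31260418 200.50440538]
 [  0.           0.           1.        ]] [0.06124287 0.48407976 0.46880755] [-0.31065963  0.79536644 -0.48823198  0.18031181]
top [[444.26242836   0.         324.86940352]
 [  0.         444.26242836 198.80752075]
 [  0.           0.           1.        ]] [ 0.44640989 -0.06895527  1.22370354] [-0.69875645  0.71324759 -0.04358103  0.03343646]
```

View pics/scene0.png

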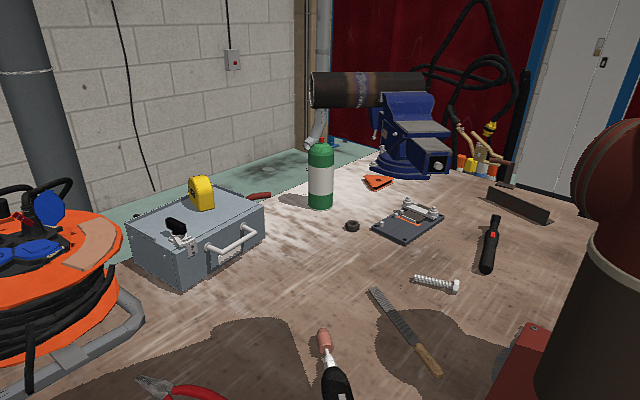

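View pics/top0.png

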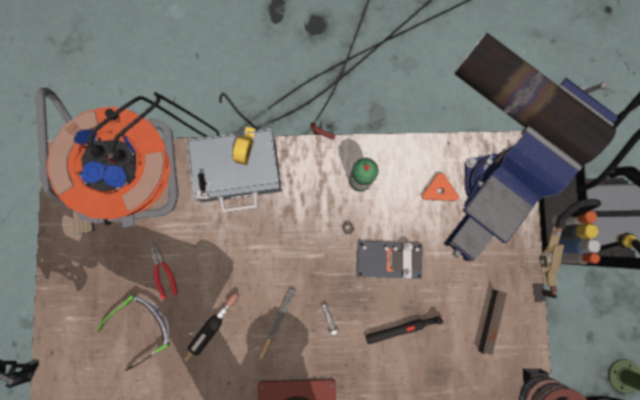

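The scene view shows the chest at about (195,240), its catch at (176,228), the handle at (231,244) and the fixture at (408,222). In the top view the chest spans (190–280, 130–200), the catch is at (202,181), the handle at (238,203), and the fixture at (357–422, 240–278) with its strap on the right. I'll zoom into the top view for detail.

```bash
cat > h.py <<'E'
import numpy as np,cv2
from scipy.spatial.transform import Rotation as R
from plant import get_obs, vision, env
def grab(n,save=None):
    f=vision.grab_frame(n)
    f["K"]=np.array(f["intrinsics"]);f["Rm"]=R.from_quat(f["attitude"]).as_matrix();f["e"]=np.array(f["eye"])
    if save: cv2.imwrite(f"pics/{save}.png",f["pixels"][:,:,::-1])
    return f
def ray(f,uv):
    d=f["Rm"]@np.linalg.inv(f["K"])@np.array([uv[0],uv[1],1.]);return d/np.linalg.norm(d)
def onz(f,uv,z):
    d=ray(f,uv);return f["e"]+d*(z-f["e"][2])/d[2]
def proj(f,p):
    c=f["Rm"].T@(np.array(p)-f["e"]);c=f["K"]@c;return c[:2]/c[2]
def crop(f,c0,r0,w,h,s): 
    return cv2.resize(np.ascontiguousarray(f["pixels"][r0:r0+h,c0:c0+w,::-1]),(w*s,h*s),interpolation=cv2.INTER_CUBIC)
E
python3 - <<'E'
from h import *
f=grab("top")
a=crop(f,180,120,110,100,7);b=crop(f,340,210,100,80,7)
a=crop(f,180,120,110,100,6)[:, :660];b=crop(f,330,225,110,60,6)
cv2.imwrite("pics/c1.png",cv2.resize(np.vstack([a,b]),(412,600)) if 0 else np.hstack([crop(f,185,122,100,95,4),crop(f,335,215,95,95,4)]))
for n,uv,z in [("c00",(190,138),.095),("c10",(277,130),.095),("c11",(280,192),.095),("c01",(192,198),.095),("catch",(202,181),.131),("handle",(238,207),.079),("f00",(362,240),.012),("f10",(422,242),.012),("f11",(421,278),.012),("f01",(358,277),.012),("nut",(348,228),.016),("can",(365,171),.188)]:
    print(n,onz(f,uv,z).round(3))
E
```

```text
c00 [0.735 0.259 0.095]
c10 [0.752 0.034 0.095]
c11 [0.59  0.028 0.095]
c01 [0.579 0.252 0.095]
catch [0.616 0.217 0.131]
handle [0.555 0.138 0.079]
f00 [ 0.464 -0.186  0.012]
f10 [ 0.455 -0.35   0.012]
f11 [ 0.359 -0.343  0.012]
f01 [ 0.365 -0.173  0.012]
nut [ 0.497 -0.149  0.016]
can [ 0.624 -0.181  0.188]
```

View pics/c1.png

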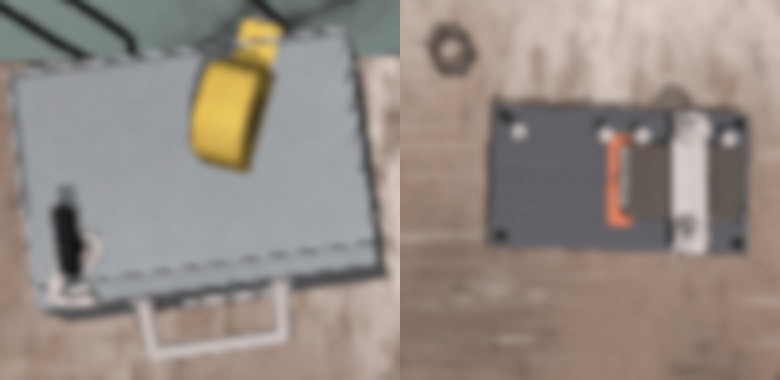

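The crop shows the chest yawed slightly, with the grip bar along the chest x (locked). The fixture has its dowels on the far (+x) side at (364,248) and (386,248), the blade beside the orange part, and its free half on the left. Next I'll compute the poses and check the wrist camera mount.

```bash
python3 - <<'E'
from h import *
f=grab("top")
c=[onz(f,u,z) for u,z in(((187.5,140),.103),((272.5,130.2),.103),((280.5,190),.095),((196,201.5),.095))]
print("chest",np.round(c,3),"front yaw",np.degrees(np.arctan2(*(c[3]-c[2])[[1,0]]))-90)
d=[onz(f,u,.024) for u in((364.5,248),(386.2,248.2))];print("dowels",np.round(d,3))
c=[onz(f,u,.012) for u in((357.5,240.75),(421.75,243.25),(421.5,278),(357,275.75))];print(np.round(c,3),np.mean(c,0).round(4))
for a,b in((0,1),(3,2)): print(np.degrees(np.arctan2(*(c[a]-c[b])[[1,0]]))-90)
for u in((147,300),(152,357),(285,340),(280,282)): print("h",onz(f,(185+u[0]/4,122+u[1]/4),.079).round(3))
print("grip",[onz(f,(185+u[0]/4,122+u[1]/4),.131).round(3) for u in((62,205),(73,278))])
w=grab("wrist","w0");o=get_obs();T=R.from_quat(o["eef_rot"]).as_matrix()
print("cam in tool",(T.T@(w["e"]-o["eef_pos"])).round(4),"\n",(T.T@w["Rm"]).round(3),w["K"])
E
```

```text
chest [[0.728 0.263 0.103]
 [0.749 0.045 0.103]
 [0.595 0.027 0.095]
 [0.569 0.242 0.095]] front yaw 6.712690844461889
dowels [[ 0.442 -0.191  0.024]
 [ 0.441 -0.25   0.024]]
[[ 0.462 -0.174  0.012]
 [ 0.452 -0.349  0.012]
 [ 0.359 -0.344  0.012]
 [ 0.368 -0.17   0.012]] [ 0.4104 -0.2592  0.012 ]
-3.4230245145515568
-3.2354589216433
h [0.581 0.18  0.079]
h [0.544 0.176 0.079]
h [0.554 0.091 0.079]
h [0.592 0.094 0.079]
grip [array([0.636, 0.221, 0.131]), array([0.59 , 0.214, 0.131])]
cam in tool [ 0.0767  0.0002 -0.1298] 
 [[ 0.    -0.955 -0.297]
 [ 1.    -0.     0.   ]
 [-0.    -0.297  0.955]] [[360.19683411   0.         319.30410067]
 [  0.         360.19683411 201.95047277]
 [  0.           0.           1.        ]]
```

Emit:
arm_command(
  steps=[
    [0.105, -0.128, 0.027, 0, 0, 0.01, 1],
    [0.105, -0.128, 0.027, 0, 0, 0.01, 1],
    [0.105, -0.128, 0.027, 0, 0, 0.01, 1],
    [0.105, -0.128, 0.027, 0, 0, 0.01, 1],
    [0.105, -0.128, 0.027, 0, 0, 0.01, 1],
    [0.105, -0.128, 0.027, 0, 0, 0.01, 1],
    [0.105, -0.128, 0.027, 0, 0, 0.01, 1],
    [0.105, -0.128, 0.027, 0, 0, 0.01, 1],
  ],
)

```text
time: 0.92
eef_pos: [0.4045, 0.3726, 0.2888]
eef_rot: [0.067, 0.998, 0.0, 0.0]
contact_force: [0.1, 0.7, 0.6]
finger_gap: 0.0856
finger_force: 0.0
```

Emit:
arm_command(
  steps=[
    [0.105, -0.128, 0.027, 0, 0, 0.01, 1],
    [0.105, -0.128, 0.027, 0, 0, 0.01, 0.6],
    [0.105, -0.128, 0.027, 0, 0, 0.01, 0.5],
    [0.105, -0.128, 0.027, 0, 0, 0.01, 0.5],
    [0.105, -0.128, 0.027, 0, 0, 0.01, 0.5],
    [0.105, -0.128, 0.027, 0, 0, 0.01, 0.5],
    [0.105, -0.128, 0.027, 0, 0, 0.01, 0.5],
    [0, 0, 0, 0, 0, 0, 0.5],
  ],
)

```text
time: 1.58
eef_pos: [0.5541, 0.1902, 0.3272]
eef_rot: [-0.041, 0.999, -0.001, 0.001]
contact_force: [-0.7, 0.3, -0.7]
finger_gap: 0.0423
finger_force: 0.0
```

```bash
python3 - <<'E'
from h import *
w=grab("wrist","w1");o=get_obs();print(o["eef_pos"],R.from_quat(o["eef_rot"]).as_matrix().round(3),o["joints"],w["e"])
E
```

```text
[0.55249435 0.19229776 0.32661249] [[-0.997 -0.08   0.001]
 [-0.08   0.997 -0.   ]
 [-0.001 -0.    -1.   ]] [ 2.00469392e-01  8.35610873e-02  1.52813644e+00 -5.35582006e-04
  1.52905504e+00 -1.45052555e+00] [0.47744329 0.18465951 0.45690343]
```

View pics/w1.png

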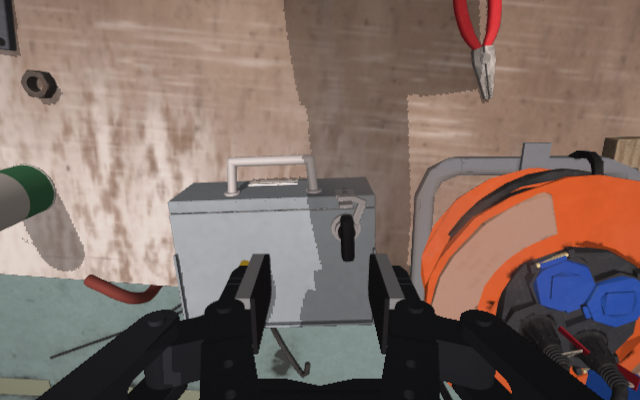

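The wrist view shows the drawer handle bar from (230,160) to (314,158), the front top edge near row 198 (170→375), and the black grip bar around (347,238) between the open jaws. I'll measure those with masks.

```bash
python3 - <<'E'
from h import *
w=grab("wrist");p=w["pixels"].astype(int)
def rect(m,c0,r0):
    cs,_=cv2.findContours(m.astype(np.uint8),0,2);c=max(cs,key=cv2.contourArea);c=c+np.array([c0,r0]);return c,cv2.minAreaRect(c.astype(np.float32))
sub=p[205:270,325:372];c,r=rect(sub.max(2)<45,325,205);print(r)
b=cv2.boxPoints(r)
for q in b: print("grip",q,onz(w,q,.131).round(4))
# handle
sub=p[150:200,222:325];m=(sub.min(2)>150)&(sub.max(2)-sub.min(2)<25)
for col in(235,245,255,265,275,285,295,305):
    rr=np.where(m[:20,col-222])[0];print(col,rr.min()+150,rr.max()+150,onz(w,(col,(rr.min()+rr.max())/2+150),.076).round(4))
# front edge of deck
for col in range(180,300,20):
    g=p[180:206,col].sum(1);print(col,g[::1])
E
```

```text
((343.5, 239.5), (45.0, 15.0), 90.0)
grip [336. 217.] [0.5914 0.2121 0.131 ]
grip [351. 217.] [0.5902 0.2265 0.131 ]
grip [351. 262.] [0.6377 0.2316 0.131 ]
grip [336. 262.] [0.6389 0.2166 0.131 ]
235 160 166 [0.5584 0.1029 0.076 ]
245 160 166 [0.5575 0.1136 0.076 ]
255 159 165 [0.5556 0.1242 0.076 ]
265 159 165 [0.5547 0.1349 0.076 ]
275 158 165 [0.5533 0.1455 0.076 ]
285 158 164 [0.5519 0.1562 0.076 ]
295 158 164 [0.5511 0.1668 0.076 ]Traceback (most recent call last):
  File "<stdin>", line 11, in <module>
    return umr_minimum(a, axis, None, out, keepdims, initial, where)
ValueError: zero-size array to reduction operation minimum which has no identity
```

Emit:
arm_command(
  steps=[
    [0.076, 0.0365, -0.05, 0, 0, 0.0027, 0.45],
    [0.076, 0.0365, -0.05, 0, 0, 0.0027, 0.45],
    [0.076, 0.0365, -0.05, 0, 0, 0.0027, 0.45],
    [0.0745, 0.0365, -0.05, 0, 0, 0.0025, 0.45],
    [0, 0, -0.1, 0, 0, 0, 0.45],
    [0, 0, -0.1, 0, 0, 0, 0.45],
    [0, 0, -0.1, 0, 0, 0, 0.45],
    [0, 0, 0, 0, 0, 0, 0.45],
  ],
)

```text
time: 2.35
eef_pos: [0.6076, 0.2249, 0.2205]
eef_rot: [-0.06, 0.998, -0.001, -0.005]
contact_force: [-0.7, -0.1, -1.8]
finger_gap: 0.0385
finger_force: 0.0
```

```bash
python3 - <<'E'
from h import *
w=grab("wrist","w2");o=get_obs();print(o["eef_pos"],R.from_quat(o["eef_rot"]).as_matrix().round(3)[:,1],o["joints"],o["finger_gap"])
print(proj(w,o["eef_pos"]),[proj(w,[.613+a,.2215+b,.131]).round(0) for a,b in((-.023,0),(0,0),(.023,0))])
E
```

```text
[0.60860781 0.22490317 0.22305671] [-0.119  0.993 -0.   ] [ 2.32376920e-01  2.96445331e-01  1.47744855e+00  3.22378988e-04
  1.37416463e+00 -1.45756504e+00] 0.038459353495491094
[317.70229239 291.73673372] [array([316., 188.]), array([312., 222.]), array([308., 255.])]
```

View pics/w2.png

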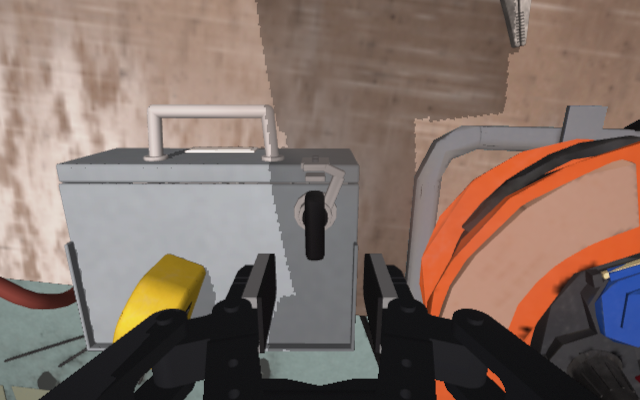

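The wrist view shows the grip bar upright in the image at cols 306–325, rows 192–258, centred about (315,224). That puts it near (0.615, 0.2232), aligned with the jaws, so I'll go down and grip it.

Emit:
arm_command(
  steps=[
    [0.015, -0.004, -0.06, 0, 0, 0, 0.45],
    [0.015, -0.004, -0.08, 0, 0, 0, 0.45],
    [0, 0, -0.08, 0, 0, 0, 0.45],
    [0, 0, -0.08, 0, 0, 0, 0.45],
    [0, 0, -0.08, 0, 0, 0, 0.45],
    [0, 0, -0.05, 0, 0, 0, 0.45],
    [0, 0, 0, 0, 0, 0, 0.45],
    [0, 0, 0, 0, 0, 0, 0.45],
  ],
)

```text
time: 3.07
eef_pos: [0.6174, 0.2226, 0.1407]
eef_rot: [-0.059, 0.998, 0.0, 0.0]
contact_force: [0.2, -0.3, -0.5]
finger_gap: 0.0387
finger_force: 0.0
```

```bash
python3 - <<'E'
from h import *
o=get_obs();print(o["eef_pos"],o["contact_force"])
E
```

```text
[0.61742309 0.22262157 0.14070558] [ 0.21745227 -0.29724517 -0.49487712]
```

Emit:
arm_command(
  steps=[
    [-0.01, 0, -0.035, 0, 0, 0, 0.45],
    [0, 0, -0.035, 0, 0, 0, 0.45],
    [0, 0, 0, 0, 0, 0, 0],
    [0, 0, 0, 0, 0, 0, 0],
    [0, 0, 0, 0, 0, 0, 0],
    [0, 0, 0, 0, 0, 0, 0],
    [0, 0, 0, 0, 0, 0, 0],
    [0, 0, 0, 0, 0, 0, 0],
  ],
)

```text
time: 3.73
eef_pos: [0.6151, 0.2224, 0.1263]
eef_rot: [-0.059, 0.998, -0.0, -0.0]
contact_force: [-2.4, 0.6, -1.1]
finger_gap: 0.0115
finger_force: 60.4
```

Emit:
arm_command(
  steps=[
    [0, 0, 0, 0, 0, -0.03, 0],
    [0, 0, 0, 0, 0, -0.035, 0],
    [0, 0, 0, 0, 0, -0.035, 0],
    [0, 0, 0, 0, 0, -0.035, 0],
    [0, 0, 0, 0, 0, -0.035, 0],
    [0, 0, 0, 0, 0, -0.035, 0],
    [0, 0, 0, 0, 0, -0.035, 0],
    [0, 0, 0, 0, 0, -0.035, 0],
  ],
)

```text
time: 4.4
eef_pos: [0.6154, 0.2234, 0.1263]
eef_rot: [0.367, 0.93, 0.001, -0.0]
contact_force: [0.2, 3.0, -3.1]
finger_gap: 0.0114
finger_force: 60.3
```

Emit:
arm_command(
  steps=[
    [0, 0, 0, 0, 0, -0.035, 0],
    [0, 0, 0, 0, 0, -0.035, 0],
    [0, 0, 0, 0, 0, -0.035, 0],
    [0, 0, 0, 0, 0, -0.008, 0],
    [0, 0, 0, 0, 0, 0, 0],
    [0, 0, 0, 0, 0, 0, 0],
    [0, 0, 0, 0, 0, 0, 0],
    [0, 0, 0, 0, 0, 0, 0],
  ],
)

```text
time: 5.07
eef_pos: [0.6157, 0.2236, 0.1263]
eef_rot: [0.523, 0.853, 0.001, 0.0]
contact_force: [2.5, 5.6, -3.3]
finger_gap: 0.0116
finger_force: 60.1
```

```bash
python3 - <<'E'
from h import *
o=get_obs();y=R.from_quat(o["eef_rot"]).as_matrix()[:,1];print(o["eef_pos"],np.degrees(np.arctan2(y[1],y[0])),o["contact_force"],o["ft_torque"],o["joints"])
E
```

```text
[0.61566509 0.22361895 0.1263052 ] 26.988448928358302 [ 2.50735304  5.58657331 -3.2942837 ] [ 0.73247269 -0.25210556  0.14198112] [ 0.22732488  0.39181814  1.5457113   0.0017162   1.2023297  -0.24433035]
```

Emit:
arm_command(
  steps=[
    [0, 0, 0, 0, 0, 0, 0.4],
    [0, 0, 0, 0, 0, 0, 0.4],
    [0, 0, 0, 0, 0, 0, 0.4],
    [0, 0, 0.1, 0, 0, 0, 0.35],
    [0, 0, 0.14, 0, 0, 0, 0.33],
    [0, 0, 0.14, 0, 0, 0, 0.33],
    [-0.08, -0.11, 0.05, 0, 0, -0.03, 0.33],
    [-0.08, -0.11, 0, 0, 0, -0.03, 0.33],
  ],
)

```text
time: 5.73
eef_pos: [0.5857, 0.1788, 0.2172]
eef_rot: [0.602, 0.798, 0.003, 0.003]
contact_force: [-0.4, -0.9, -0.7]
finger_gap: 0.0279
finger_force: 0.0
```

Emit:
arm_command(
  steps=[
    [-0.08, -0.11, 0, 0, 0, -0.03, 0.33],
    [-0.063, -0.103, 0, 0, 0, -0.024, 0.33],
    [0, 0, -0.05, 0, 0, 0, 0.33],
    [0, 0, -0.05, 0, 0, 0, 0.33],
    [0, 0, 0, 0, 0, 0, 0.33],
    [0, 0, 0, 0, 0, 0, 0.33],
    [0, 0, 0, 0, 0, 0, 0.33],
    [0, 0, 0, 0, 0, 0, 0.33],
  ],
)

```text
time: 6.4
eef_pos: [0.5551, 0.1364, 0.1925]
eef_rot: [0.666, 0.746, 0.0, 0.0]
contact_force: [-0.9, 0.1, 0.0]
finger_gap: 0.028
finger_force: 0.0
```

```bash
python3 - <<'E'
from h import *
o=get_obs();y=R.from_quat(o["eef_rot"]).as_matrix()[:,1];print(o["eef_pos"],np.degrees(np.arctan2(y[1],y[0])),o["finger_gap"])
w=grab("wrist","w3")
t=grab("top");cv2.imwrite("pics/t3.png",np.hstack([w["pixels"][:,:,::-1][:, 100:540],crop(t,185,122,90,100,4)]))
print(proj(w,o["eef_pos"]),proj(w,[.555,.137,.079]),proj(w,[.555+.042*.113,.137-.042,.079]))
E
```

```text
[0.55514455 0.13644908 0.19247927] 6.451764661185768 0.028036439593690857
[320.10455055 286.75981532] [319.72249779 202.34023899] [319.6952659  256.63927711]
```

View pics/t3.png

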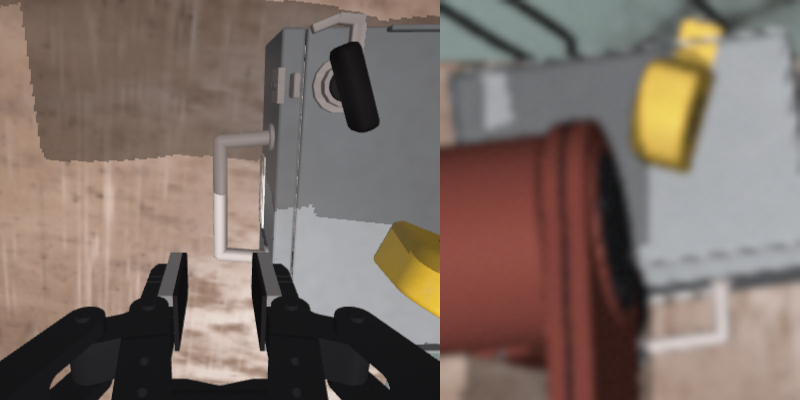

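The left half (wrist view, columns offset by 100) shows the catch turned about 70°, with the handle bar centred at (321,198) between the jaws. That agrees with the prediction within 1 mm, so I'll descend, grip and pull.

Emit:
arm_command(
  steps=[
    [0.003, 0, -0.1, 0, 0, 0, 0.33],
    [0, 0, -0.11, 0, 0, 0, 0.33],
    [0, 0, -0.11, 0, 0, 0, 0.33],
    [0, 0, -0.11, 0, 0, 0, 0.33],
    [0, 0, -0.1, 0, 0, 0, 0.33],
    [0, 0, -0.08, 0, 0, 0, 0.33],
    [0, 0, 0, 0, 0, 0, 0.33],
    [0, 0, 0, 0, 0, 0, 0.33],
  ],
)

```text
time: 7.17
eef_pos: [0.5547, 0.1359, 0.0697]
eef_rot: [0.666, 0.746, -0.001, -0.001]
contact_force: [-0.2, 0.6, 0.7]
finger_gap: 0.0282
finger_force: 0.0
```

Emit:
arm_command(
  steps=[
    [0, 0, 0, 0, 0, 0, 0],
    [0, 0, 0, 0, 0, 0, 0],
    [0, 0, 0, 0, 0, 0, 0],
    [0, 0, 0, 0, 0, 0, 0],
    [0, 0, 0, 0, 0, 0, 0],
    [-0.02, -0.0023, 0, 0, 0, 0, 0],
    [-0.02, -0.0023, 0, 0, 0, 0, 0],
    [-0.02, -0.0023, 0, 0, 0, 0, 0],
  ],
)

```text
time: 7.83
eef_pos: [0.5449, 0.1347, 0.072]
eef_rot: [0.667, 0.745, 0.002, 0.002]
contact_force: [1.7, 0.9, 5.2]
finger_gap: 0.008
finger_force: 59.8
```

Emit:
arm_command(
  steps=[
    [-0.06, -0.0068, 0, 0, 0, 0, 0],
    [-0.08, -0.0091, 0, 0, 0, 0, 0],
    [-0.09, -0.0103, 0, 0, 0, 0, 0],
    [-0.09, -0.0103, 0, 0, 0, 0, 0],
    [-0.09, -0.0103, 0, 0, 0, 0, 0],
    [-0.08, -0.0091, 0, 0, 0, 0, 0],
    [-0.06, -0.0068, 0, 0, 0, 0, 0],
    [0, 0, 0, 0, 0, 0, 0],
  ],
)

```text
time: 8.5
eef_pos: [0.4323, 0.1215, 0.0719]
eef_rot: [0.666, 0.746, 0.0, 0.001]
contact_force: [-2.2, -2.1, 9.7]
finger_gap: 0.0079
finger_force: 61.4
```

```bash
python3 - <<'E'
from h import *
o=get_obs();y=R.from_quat(o["eef_rot"]).as_matrix()[:,1];print(o["eef_pos"],np.degrees(np.arctan2(y[1],y[0])),o["finger_gap"],o["contact_force"])
E
```

```text
[0.43234015 0.12148726 0.07191821] 6.419850439853077 0.00785461468819911 [-2.24974859 -2.07881451  9.68519591]
```

Emit:
arm_command(
  steps=[
    [0, 0, 0, 0, 0, 0, 0.33],
    [0, 0, 0, 0, 0, 0, 0.33],
    [0, 0, 0, 0, 0, 0, 0.33],
    [0, 0, 0.1, 0, 0, 0, 0.33],
    [0, 0, 0.15, 0, 0, 0, 0.33],
    [0, 0, 0.15, 0, 0, 0.035, 0.33],
    [0, 0, 0.15, 0, 0, 0.038, 0.33],
    [0, 0, 0.15, 0, 0, 0.038, 0.33],
  ],
)

```text
time: 9.17
eef_pos: [0.4326, 0.1218, 0.211]
eef_rot: [0.525, 0.851, -0.0, -0.001]
contact_force: [0.8, -0.4, 0.4]
finger_gap: 0.0281
finger_force: 0.0
```

Emit:
arm_command(
  steps=[
    [0.03, 0, 0.1, 0, 0, 0.038, 0.33],
    [0.03, 0, 0.1, 0, 0, 0.038, 0.33],
    [0.03, 0, 0.05, 0, 0, 0.038, 0.33],
    [0.03, 0, 0, 0, 0, 0.038, 0.33],
    [0.03, 0, 0, 0, 0, 0.038, 0.33],
    [0.03, 0, 0, 0, 0, 0.038, 0.33],
    [0.03, 0, 0, 0, 0, 0.038, 0.33],
    [0.03, 0, 0, 0, 0, 0.038, 0.33],
  ],
)

```text
time: 9.83
eef_pos: [0.4812, 0.1219, 0.2595]
eef_rot: [0.075, 0.997, -0.0, -0.001]
contact_force: [-0.0, 0.1, 0.0]
finger_gap: 0.0281
finger_force: 0.0
```

Emit:
arm_command(
  steps=[
    [0, 0, 0, 0, 0, 0.038, 0.33],
    [0, 0, 0, 0, 0, 0.038, 0.33],
    [0, 0, 0, 0, 0, 0.009, 0.33],
    [0, 0, 0, 0, 0, 0, 0.33],
    [0, 0, 0, 0, 0, 0, 0.33],
    [0, 0, 0, 0, 0, 0, 0.33],
    [0, 0, 0, 0, 0, 0, 0.33],
    [0, 0, 0, 0, 0, 0, 0.33],
  ],
)

```text
time: 10.5
eef_pos: [0.4812, 0.1219, 0.2602]
eef_rot: [-0.055, 0.998, -0.0, -0.0]
contact_force: [0.5, 0.1, 0.5]
finger_gap: 0.0282
finger_force: 0.0
```

```bash
python3 - <<'E'
from h import *
o=get_obs();y=R.from_quat(o["eef_rot"]).as_matrix()[:,1];print(o["eef_pos"],np.degrees(np.arctan2(y[1],y[0])),o["finger_gap"],o["contact_force"])
w=grab("wrist","w4");c,s=np.cos(.1125),np.sin(.1125)
hx=np.array([.4323,.1215])
for ly in(-61,1,63):
    q=hx+.114*np.array([c,s])+ly/1000*np.array([-s,c]);print(ly,q.round(4),[proj(w,[q[0]+d*c,q[1]+d*s,.066]).round(0) for d in(-.04,0,.04)])
E
```

```text
[0.48121706 0.12188033 0.26022907] 96.355693066644 0.028234082409831673 [0.53228174 0.08244868 0.53922087]
-61 [0.5524 0.0737] [array([259., 203.]), array([261., 242.]), array([263., 278.])]
1 [0.5455 0.1353] [array([325., 203.]), array([325., 242.]), array([325., 278.])]
63 [0.5385 0.1969] [array([391., 203.]), array([388., 242.]), array([386., 278.])]
```

View pics/w4.png

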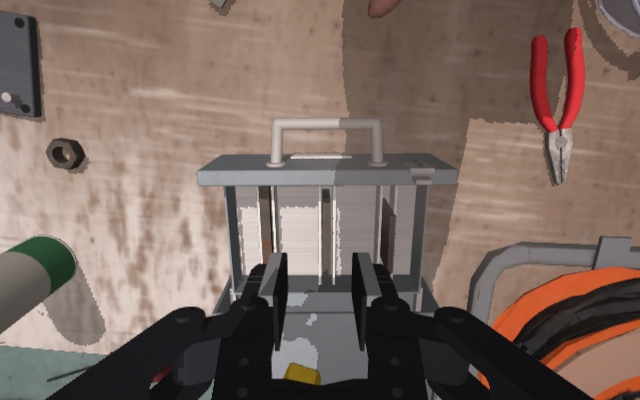

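The drawer is open, with coupons in the slots near columns 267, 326 and 388. I'll zoom in to tell them apart.

```bash
python3 - <<'E'
import cv2
im=cv2.imread("pics/w4.png")[178:293,225:425];cv2.imwrite("pics/w4c.png",cv2.resize(im,(800,460),interpolation=cv2.INTER_CUBIC))
E
```

```text
(no output)
```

View pics/w4c.png

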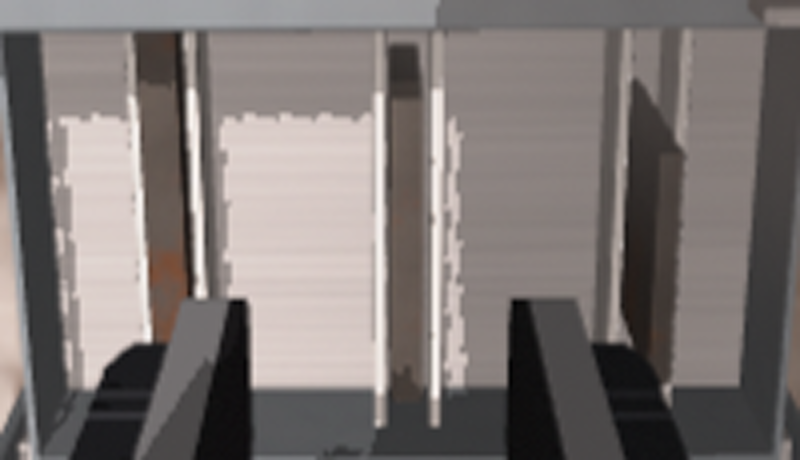

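The middle slot's plate spans 76 px (80 mm) and is 8 px thick, so that is the target. The left one is the long coupon and the right one the thin square. The target stands almost upright at (0.5455, 0.137).

Emit:
arm_command(
  steps=[
    [0.08, 0.019, 0, 0, 0, 0, 0.33],
    [0.08, 0.019, -0.05, 0, 0, 0, 0.33],
    [0.08, 0.019, -0.1, 0, 0, 0, 0.33],
    [0.081, 0.018, -0.14, 0, 0, 0, 0.33],
    [0, 0, -0.14, 0, 0, 0, 0.33],
    [0, 0, -0.1, 0, 0, 0, 0.33],
    [0, 0, 0, 0, 0, 0, 0.33],
    [0, 0, 0, 0, 0, 0, 0.33],
  ],
)

```text
time: 11.22
eef_pos: [0.5445, 0.1368, 0.1532]
eef_rot: [-0.056, 0.998, -0.0, -0.002]
contact_force: [-0.1, -0.7, -0.2]
finger_gap: 0.0283
finger_force: 0.0
```

```bash
python3 - <<'E'
from h import *
o=get_obs();y=R.from_quat(o["eef_rot"]).as_matrix()[:,1];print(o["eef_pos"],np.degrees(np.arctan2(y[1],y[0])),o["finger_gap"],o["contact_force"])
w=grab("wrist");g=w["pixels"].astype(int)
for z in(.066,): print(proj(w,[.5455,.1369,z]),proj(w,o["eef_pos"]))
for r in(222,235,250): print(r,[tuple(x) for x in g[r,296:346:2]])
E
```

```text
[0.54449079 0.1367911  0.15323639] 96.37497305401125 0.028272374224222185 [-0.0870668  -0.71584153 -0.24760689]
[318.27234404 216.93685389] [317.92235973 286.20501501]
222 [(np.int64(229), np.int64(220), np.int64(216)), (np.int64(229), np.int64(219), np.int64(216)), (np.int64(229), np.int64(219), np.int64(216)), (np.int64(227), np.int64(219), np.int64(214)), (np.int64(227), np.int64(218), np.int64(214)), (np.int64(227), np.int64(219), np.int64(214)), (np.int64(245), np.int64(242), np.int64(239)), (np.int64(231), np.int64(223), np.int64(218)), (np.int64(86), np.int64(76), np.int64(71)), (np.int64(109), np.int64(96), np.int64(90)), (np.int64(108), np.int64(95), np.int64(88)), (np.int64(106), np.int64(94), np.int64(87)), (np.int64(105), np.int64(93), np.int64(86)), (np.int64(105), np.int64(93), np.int64(86)), (np.int64(116), np.int64(108), np.int64(105)), (np.int64(147), np.int64(137), np.int64(134)), (np.int64(236), np.int64(229), np.int64(226)), (np.int64(182), np.int64(171), np.int64(164)), (np.int64(129), np.int64(122), np.int64(119)), (np.int64(153), np.int64(144), np.int64(140)), 
[... 1868 characters left out ...]
)), (np.int64(109), np.int64(96), np.int64(90)), (np.int64(108), np.int64(96), np.int64(89)), (np.int64(107), np.int64(95), np.int64(88)), (np.int64(106), np.int64(94), np.int64(86)), (np.int64(115), np.int64(106), np.int64(103)), (np.int64(143), np.int64(135), np.int64(132)), (np.int64(175), np.int64(165), np.int64(158)), (np.int64(180), np.int64(170), np.int64(164)), (np.int64(151), np.int64(142), np.int64(138)), (np.int64(150), np.int64(141), np.int64(138)), (np.int64(150), np.int64(141), np.int64(138)), (np.int64(150), np.int64(141), np.int64(138)), (np.int64(150), np.int64(141), np.int64(138)), (np.int64(150), np.int64(141), np.int64(138)), (np.int64(150), np.int64(140), np.int64(137))]
```

Emit:
arm_command(
  steps=[
    [0.005, 0, -0.08, 0, 0, 0, 0.33],
    [0, 0, -0.1, 0, 0, 0, 0.33],
    [0, 0, -0.1, 0, 0, 0, 0.33],
    [0, 0, -0.08, 0, 0, 0, 0.33],
    [0, 0, -0.06, 0, 0, 0, 0.33],
    [0, 0, -0.036, 0, 0, 0, 0.33],
    [0, 0, 0, 0, 0, 0, 0.33],
    [0, 0, 0, 0, 0, 0, 0.33],
  ],
)

```text
time: 11.93
eef_pos: [0.5472, 0.137, 0.0642]
eef_rot: [-0.056, 0.998, 0.0, 0.001]
contact_force: [0.9, 0.4, 0.9]
finger_gap: 0.0283
finger_force: 0.0
```

Emit:
arm_command(
  steps=[
    [0, 0, 0, 0, 0, 0, 0],
    [0, 0, 0, 0, 0, 0, 0],
    [0, 0, 0, 0, 0, 0, 0],
    [0, 0, 0, 0, 0, 0, 0],
    [0, 0, 0, 0, 0, 0, 0],
    [0, 0, 0.04, 0, 0, 0, 0],
    [0, 0, 0.05, 0, 0, 0, 0],
    [0, 0, 0.05, 0, 0, 0, 0],
  ],
)

```text
time: 12.6
eef_pos: [0.5459, 0.1369, 0.0915]
eef_rot: [-0.056, 0.998, 0.0, -0.001]
contact_force: [0.5, -0.9, -1.5]
finger_gap: 0.0064
finger_force: 59.2
```

Emit:
arm_command(
  steps=[
    [0, 0, 0.15, 0, 0, 0, 0],
    [0, 0, 0.18, 0, 0, 0, 0],
    [0, 0, 0.18, 0, 0, 0, 0],
    [0, 0, 0.15, 0, 0, 0, 0],
    [-0.08, -0.1, 0.05, 0, 0, -0.037, 0],
    [-0.08, -0.1, 0.05, 0, 0, -0.037, 0],
    [-0.08, -0.1, 0.05, 0, 0, -0.037, 0],
    [-0.08, -0.1, 0.03, 0, 0, -0.037, 0],
  ],
)

```text
time: 13.27
eef_pos: [0.482, 0.0563, 0.2612]
eef_rot: [0.178, 0.984, 0.0, 0.001]
contact_force: [0.1, -0.8, -2.0]
finger_gap: 0.0068
finger_force: 59.3
```

Emit:
arm_command(
  steps=[
    [-0.0825, -0.098, 0, 0, 0, -0.037, 0],
    [-0.0825, -0.098, 0, 0, 0, -0.037, 0],
    [-0.0825, -0.098, 0, 0, 0, -0.037, 0],
    [-0.0825, -0.098, 0, 0, 0, -0.037, 0],
    [-0.0825, -0.098, 0, 0, 0, -0.037, 0],
    [-0.0825, -0.098, 0, 0, 0, -0.037, 0],
    [-0.0825, -0.098, 0, 0, 0, -0.037, 0],
    [-0.0825, -0.098, 0, 0, 0, -0.037, 0],
  ],
)

```text
time: 13.93
eef_pos: [0.3494, -0.1004, 0.2598]
eef_rot: [0.601, 0.799, 0.0, 0.001]
contact_force: [-0.1, -1.4, -2.4]
finger_gap: 0.006
finger_force: 59.3
```

Emit:
arm_command(
  steps=[
    [0, 0, 0, 0, 0, -0.037, 0],
    [0, 0, 0, 0, 0, -0.037, 0],
    [0, 0, 0, 0, 0, -0.036, 0],
    [0, 0, 0, 0, 0, 0, 0],
    [0, 0, 0, 0, 0, 0, 0],
    [0, 0, 0, 0, 0, 0, 0],
    [0, 0, 0, 0, 0, 0, 0],
    [0, 0, 0, 0, 0, 0, 0],
  ],
)

```text
time: 14.6
eef_pos: [0.3505, -0.0997, 0.2592]
eef_rot: [0.727, 0.687, -0.0, 0.0]
contact_force: [0.2, 0.9, -2.2]
finger_gap: 0.0065
finger_force: 59.4
```

```bash
python3 - <<'E'
from h import *
o=get_obs();y=R.from_quat(o["eef_rot"]).as_matrix()[:,1];print(o["eef_pos"],np.degrees(np.arctan2(y[1],y[0])),o["finger_gap"],o["contact_force"],o["joints"])
w=grab("wrist","w5")
print(proj(w,o["eef_pos"]))
E
```

```text
[ 0.3504889  -0.09974637  0.25916681] -3.2248909934567043 0.006500263110165435 [ 0.22061711  0.8835905  -2.1630046 ] [-4.94650837e-01 -4.66951714e-01  2.12433699e+00 -1.44359255e-05
  1.48420282e+00 -4.38364622e-01]
[320.32672523 286.63016953]
```

View pics/w5.png

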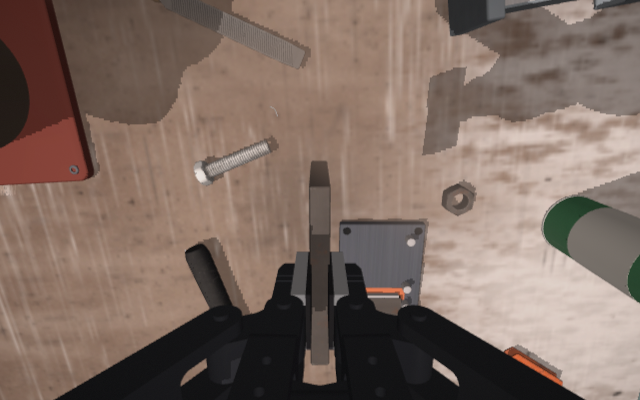

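The wrist view shows the coupon held straight along column 320. The fixture lies beyond it, with its near end edge from (341,221) to (426,222), dowels at (410,242) and (406,290), and the blade's orange at row 291. I'll measure these more finely.

```bash
python3 - <<'E'
from h import *
w=grab("wrist");p=w["pixels"].astype(int);g=p.min(2).astype(np.uint8)
pts=[]
for r0,r1,c0,c1 in((234,250,402,419),(282,299,400,413)):
    m=(g[r0:r1,c0:c1]>150).astype(np.uint8);n,l,s,c=cv2.connectedComponentsWithStats(m);k=1+np.argmax(s[1:,4]);uv=c[k]+[c0,r0];q=onz(w,uv,.024);pts.append(q);print(uv,s[k],q.round(4))
d=pts[0]-pts[1];print(np.linalg.norm(d),"yaw",np.degrees(np.arctan2(d[1],d[0]))-90)
# end edge of plate: brightness transition
gr=p.sum(2)
e=[]
for c in range(355,415,6):
    col=gr[212:234,c];e.append(onz(w,(c,212+np.argmin(np.diff(col))+.5),.012))
e=np.array(e);a=np.polyfit(e[:,0],e[:,1],1);print("end slope deg",np.degrees(np.arctan(a[0])),"at x=.41",np.polyval(a,.41))
for name,c0,c1,s in(("L",334,352,-1),("R",414,436,1)):
    e=[]
    for r in range(228,244,3):
        x=np.diff(gr[r,c0:c1]);i=np.argmin(x) if s<0 else np.argmax(x);e.append(onz(w,(c0+i+.5,r),.012))
    print(name,np.round(e,4)[:, :2].tolist())
crop_=p[275:305,355:415].astype(np.uint8);cv2.imwrite("pics/w5c.png",cv2.resize(crop_[:,:,::-1],(600,300),interpolation=cv2.INTER_CUBIC))
E
```

```text
[410.75       242.11363636] [ 5  5  8  7 44] [ 0.4455 -0.1887  0.024 ]
[407.  289.5] [ 4  5  7  6 38] [ 0.4423 -0.2476  0.024 ]
0.05904814589173188 yaw -3.0957380641661416
end slope deg -3.900370912420254 at x=.41 -0.163667815783269
L [[0.3729, -0.1726], [0.3716, -0.1762], [0.367, -0.1796], [0.3668, -0.1832], [0.3667, -0.1869], [0.3665, -0.1906]]
R [[0.4669, -0.1779], [0.467, -0.1816], [0.466, -0.1851], [0.4661, -0.1888], [0.4651, -0.1924], [0.4652, -0.1961]]
```

Emit:
arm_command(
  steps=[
    [0.029, -0.071, -0.062, -0.0019, -0.0347, 0, 0],
    [0.029, -0.071, -0.062, -0.0019, -0.0347, 0, 0],
    [0.029, -0.071, -0.062, -0.0019, -0.0347, 0, 0],
    [0.029, -0.071, -0.062, -0.0019, -0.0347, 0, 0],
    [0.029, -0.071, -0.062, -0.0019, -0.0347, 0, 0],
    [0.029, -0.071, -0.062, -0.0019, -0.0347, 0, 0],
    [0.029, -0.071, -0.062, -0.0019, -0.0347, 0, 0],
    [0.029, -0.071, -0.062, -0.0019, -0.0347, 0, 0],
  ],
)

```text
time: 15.37
eef_pos: [0.4009, -0.2141, 0.1683]
eef_rot: [0.664, 0.632, 0.278, 0.288]
contact_force: [1.3, 1.5, -2.7]
finger_gap: 0.0063
finger_force: 59.9
```

```bash
python3 - <<'E'
from h import *
cv=np.array
o=get_obs();T=R.from_quat(o["eef_rot"]).as_matrix();print(o["eef_pos"],T.round(3),o["finger_gap"],o["contact_force"],o["joints"])
E
```

```text
[ 0.40087038 -0.21409785  0.16827915] [[ 0.047  0.679  0.733]
 [ 0.999 -0.036 -0.031]
 [ 0.006  0.733 -0.68 ]] 0.006348943175920983 [ 1.30028739  1.52515273 -2.67358605] [-1.18990562 -0.59149616  2.57358521  0.92601261  0.99143754 -1.60781728]
```

Emit:
arm_command(
  steps=[
    [0, 0, -0.04, 0, 0, 0, 0],
    [0, 0, -0.06, 0, 0, 0, 0],
    [0, 0, -0.06, 0, 0, 0, 0],
    [0, 0, -0.06, 0, 0, 0, 0],
    [0, 0, -0.06, 0, 0, 0, 0],
    [0, 0, -0.04, 0, 0, 0, 0],
    [0, 0, 0, 0, 0, 0, 0],
    [0, 0, 0, 0, 0, 0, 0],
  ],
)

```text
time: 16.03
eef_pos: [0.4059, -0.2181, 0.1045]
eef_rot: [0.665, 0.634, 0.279, 0.28]
contact_force: [0.3, -0.7, -2.1]
finger_gap: 0.0064
finger_force: 59.9
```

```bash
python3 - <<'E'
from h import *
o=get_obs();T=R.from_quat(o["eef_rot"]).as_matrix();print(o["eef_pos"],T.round(3),o["finger_gap"],o["contact_force"],o["joints"])
E
```

```text
[ 0.40594781 -0.21811503  0.10449186] [[ 0.041  0.686  0.726]
 [ 0.999 -0.04  -0.019]
 [ 0.016  0.726 -0.687]] 0.006413892748828584 [ 0.34287108 -0.69927185 -2.13835321] [-1.17546761 -0.35164026  2.57243418  1.06489116  0.85985099 -1.83762548]
```

Emit:
arm_command(
  steps=[
    [0, 0, 0, 0, 0.018, 0, 0],
    [0, 0, 0, -0.0025, 0.018, -0.002, 0],
    [0, 0, 0, -0.0025, 0, -0.002, 0],
    [-0.007, 0.012, -0.05, 0, 0, 0, 0],
    [-0.008, 0.012, -0.05, 0, 0, 0, 0],
    [0, 0, -0.05, 0, 0, 0, 0],
    [0, 0, 0, 0, 0, 0, 0],
    [0, 0, 0, 0, 0, 0, 0],
  ],
)

```text
time: 16.7
eef_pos: [0.403, -0.2131, 0.0748]
eef_rot: [0.682, 0.646, 0.235, 0.251]
contact_force: [-0.3, -0.0, -1.5]
finger_gap: 0.0061
finger_force: 59.9
```

```bash
python3 - <<'E'
from h import *
o=get_obs();T=R.from_quat(o["eef_rot"]).as_matrix();print(o["eef_pos"],T.round(3),o["finger_gap"],o["contact_force"],o["joints"])
E
```

```text
[ 0.40295311 -0.21310807  0.0747719 ] [[ 0.055  0.762  0.645]
 [ 0.998 -0.039 -0.039]
 [-0.005  0.646 -0.763]] 0.0060928372857224885 [-0.28073913 -0.03721402 -1.49439068] [-1.07855805 -0.30528357  2.55493068  0.96454753  0.73247645 -1.71831644]
```

Emit:
arm_command(
  steps=[
    [0, 0, -0.03, 0, 0, 0, 0],
    [0, 0, -0.03, 0, 0, 0, 0],
    [0, 0, -0.025, 0, 0, 0, 0],
    [0, 0, -0.02, 0, 0, 0, 0],
    [0, 0, 0, 0, 0, 0, 0],
    [0, 0, 0, 0, 0, 0, 0],
    [0, 0, 0, 0, 0, 0, 0],
    [0, 0, 0, 0, 0, 0, 0],
  ],
)

```text
time: 17.37
eef_pos: [0.4033, -0.2138, 0.0542]
eef_rot: [0.681, 0.646, 0.234, 0.252]
contact_force: [1.2, -0.1, -0.9]
finger_gap: 0.0065
finger_force: 60.0
```

```bash
python3 - <<'E'
from h import *
o=get_obs();T=R.from_quat(o["eef_rot"]).as_matrix();print(o["eef_pos"],T.round(3)[:,2],o["finger_gap"],o["contact_force"],o["joints"])
s=grab("scene");t=grab("top");w=grab("wrist")
cv2.imwrite("pics/p6.png",np.vstack([np.hstack([crop(s,350,160,130,100,3),crop(t,345,225,90,75,4)]),cv2.resize(w["pixels"][:,:,::-1][100:400],(750,300))]))
E
```

```text
[ 0.40326909 -0.21381791  0.05423437] [ 0.645 -0.041 -0.763] 0.006482976008206068 [ 1.16675505 -0.0893865  -0.91272454] [-1.0780285  -0.22680705  2.55317277  1.04000446  0.68967364 -1.81815293]
```

View pics/p6.png

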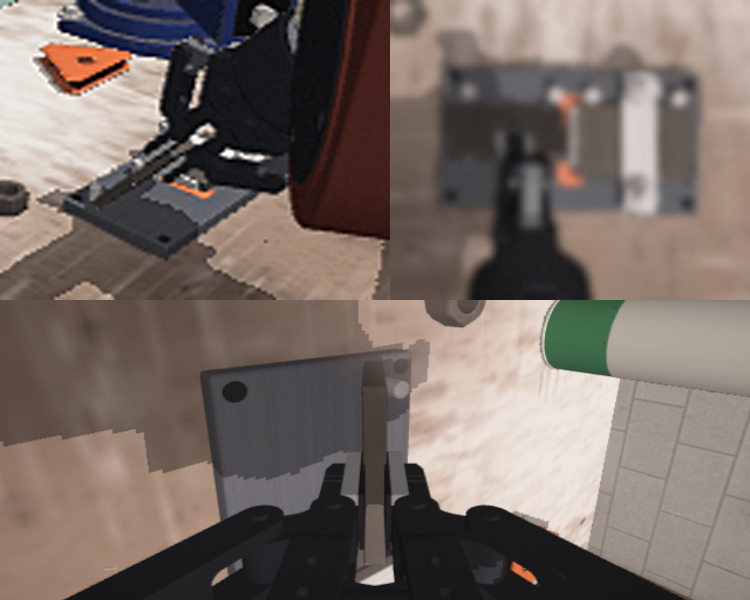

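Top-left and right crops show the tilted coupon over the free half, its far edge by the dowels and its end clear of the blade. I'll lower it to contact and open fully, so it lies down between the fingers.

Emit:
arm_command(
  steps=[
    [0, 0, -0.005, 0, 0, 0, 0],
    [0, 0, -0.004, 0, 0, 0, 0.05],
    [0, 0, 0, 0, 0, 0, 0.25],
    [0, 0, 0, 0, 0, 0, 0.4],
    [0, 0, 0.005, 0, 0, 0, 0.6],
    [0, 0, 0.005, 0, 0, 0, 0.8],
    [0, 0, 0.005, 0, 0, 0, 1],
    [0, 0, 0, 0, 0, 0, 1],
  ],
)

```text
time: 18.18
eef_pos: [0.4033, -0.2139, 0.0556]
eef_rot: [0.681, 0.646, 0.234, 0.252]
contact_force: [-0.1, -1.0, 0.0]
finger_gap: 0.0776
finger_force: 0.0
```

```bash
python3 - <<'E'
from h import *
o=get_obs();T=R.from_quat(o["eef_rot"]).as_matrix();print(o["eef_pos"],T.round(3)[:,2],o["finger_gap"],o["contact_force"],o["joints"][2])
t=grab("top","t7");s=grab("scene","s7")
O=np.array([.4117,-.2579,0]);ex=np.array([.9984,-.0558,0]);ey=np.array([.0558,.9984,0])
# profile of top view rectified onto z=.02 plane: local grid 3 mm
g=t["pixels"].astype(int)
print("top rgb sum, cols local y 95..-5, rows local x 45..-45")
for x in range(42,-50,-6): print(x,[int(cv2.getRectSubPix(t["pixels"].astype(np.float32),(1,1),tuple(map(float,proj(t,O+ex*x/1000+ey*y/1000+[0,0,.018])))).sum()) for y in range(94,-8,-6)])
E
```

```text
[ 0.40333059 -0.21393185  0.05557203] [ 0.645 -0.041 -0.763] 0.07758886711402943 [-0.07384563 -1.00786542  0.03285506] 2.553219146676325
top rgb sum, cols local y 95..-5, rows local x 45..-45
42 [454, 349, 212, 180, 224, 226, 216, 257, 292, 293, 300, 302, 301, 287, 283, 289, 296]
36 [453, 335, 171, 156, 227, 221, 209, 243, 305, 307, 309, 306, 296, 241, 300, 309, 295]
30 [381, 272, 200, 223, 350, 295, 205, 238, 302, 303, 302, 300, 298, 321, 512, 433, 338]
24 [305, 241, 204, 214, 288, 250, 204, 237, 303, 272, 219, 231, 298, 327, 455, 469, 372]
18 [305, 235, 197, 197, 203, 200, 191, 220, 278, 215, 95, 125, 278, 264, 294, 417, 425]
12 [295, 236, 177, 187, 186, 186, 189, 207, 253, 225, 94, 94, 224, 241, 286, 397, 404]
6 [297, 237, 177, 188, 190, 185, 191, 199, 210, 162, 122, 146, 148, 145, 265, 368, 392]
0 [306, 244, 185, 191, 187, 185, 191, 197, 184, 122, 107, 117, 104, 108, 244, 327, 399]
-6 [304, 253, 207, 191, 186, 185, 191, 194, 173, 101, 90, 91, 89, 100, 228, 357, 411]
-12 [287, 241, 202, 191, 189, 186, 192, 195, 181, 106, 93, 101, 104, 103, 215, 378, 422]
-18 [286, 225, 191, 189, 191, 185, 191, 192, 180, 113, 93, 114, 136, 114, 198, 376, 394]
-24 [284, 216, 188, 188, 190, 188, 189, 195, 178, 123, 95, 142, 196, 146, 171, 372, 369]
-30 [277, 216, 188, 190, 187, 185, 190, 188, 162, 125, 112, 189, 261, 214, 176, 356, 420]
-36 [280, 230, 174, 162, 189, 195, 199, 194, 150, 143, 152, 239, 345, 275, 192, 288, 319]
-42 [284, 230, 154, 145, 201, 208, 208, 184, 132, 125, 106, 194, 282, 213, 206, 301, 308]
-48 [255, 227, 203, 202, 207, 214, 221, 184, 106, 87, 76, 208, 281, 184, 213, 326, 338]
```

```bash
cat >> h.py <<'E'
O=np.array([.4117,-.2579,0]);ex=np.array([.9984,-.0558,0]);ey=np.array([.0558,.9984,0])
def fmap(f,z,xs,ys,fn=lambda p:p[0]-p[2]):
    im=f["pixels"].astype(np.float32)
    for x in xs: print(f"{x:4d}",*[f"{int(fn([cv2.getRectSubPix(np.ascontiguousarray(im[:,:,k]),(1,1),tuple(map(float,proj(f,O+ex*x/1000+ey*y/1000+[0,0,z]))))[0,0] for k in range(3)])):4d}" for y in ys])
E
python3 - <<'E'
from h import *
t=grab("top");w=grab("wrist")
print("top",*range(94,-8,-6));fmap(t,.02,range(42,-50,-6),range(94,-8,-6))
print("wrist");fmap(w,.02,range(42,-54,-6),range(94,34,-6))
o=get_obs();print(o["finger_gap"])
E
```

```text
top 94 88 82 76 70 64 58 52 46 40 34 28 22 16 10 4 -2
  42   35   22    1    1    0    0    0    0   -1    0    0   -2   -1   -1   -2   -1    0
  36   34   22    0    0    0   -1   -2   -2   -3   -2   -2   -2   -3   -1    1   -1   -2
  30   30   17    0    0    6    3   -1   -2   -3   -2   -2   -3   -3    2   10   30   40
  24   24   15   -3   -1    2    0   -2   -2   -2    0   -2   -1   -1    0   22   99   81
  18   23   15    0   -1   -1   -1   -1    0    0    0   -2   -1    0   -1   32  105   32
  12   25   17    7    7    8    7    8    9    9    2   -1   -2    1    7   22   83   28
   6   23   17    9   10    9   10   10   10   10    1   -3   -2   -3    0   19   78   25
   0   23   15    9   11   10   10   10   10    9    0   -2   -3   -2    0   16   58   20
  -6   23   16   11   10   10    9   10   11    9    0   -2   -3   -3   -1   16   71   26
 -12   23   16   11   10   10    9   10   11   10    2   -3   -3   -3   -2   15   78   29
 -18   23   16    9   11   10   10   10   10   10    1   -3   -2   -2   -2   14   79   38
 -24   21   14    8   11   10   10   11   11    7    0  
[... 599 characters left out ...]
    0    0   -1   -1
  18   30    9    5    2    0   -1   -1   -1   -1   -1
  12   29   10   15   13   14   13   12   13   21   21
   6   29   10   14   13   12   13   13   13   13   21
   0   29    7   13   13   13   13   13   14   13   13
  -6   29    4   13   13   13   12   13   14   13   29
 -12   28    4   13   12   13   13   14   13   13   19
 -18   28    5   13   13   14   13   13   13   12   16
 -24   29    4   13   12   13   15   13   13   13   13
 -30   29    4   13   14   14   13   14   13   13   13
 -36   28    0    5    7    5    4    7    4    4    7
 -42   27   -1    1    0   -1    0   -2   -1    0    1
 -48   25   -1    0   -2    0   -1   -2   -1    4    1
0.08536192692650477
```

The coupon now lies flat on the fixture, its edge colours spanning local x of about −35…+15 mm and its end at y≈85 mm. I'll raise the hand, turn it upright, close it, and push from the near side.

Emit:
arm_command(
  steps=[
    [0, 0, 0.03, 0.0018, 0.03, 0, 1],
    [0, 0, 0.06, 0.0018, 0.032, 0, 1],
    [0, 0, 0.08, 0.0018, 0.032, 0, 1],
    [0, 0, 0.08, 0.0018, 0.032, 0, 0.8],
    [0, 0, 0.08, 0.0018, 0.032, 0, 0.5],
    [0, 0, 0, 0.0018, 0.032, 0, 0.2],
    [0, 0, 0, 0.0018, 0.032, 0, 0],
    [0, 0, 0, 0, 0, 0, 0],
  ],
)

```text
time: 19.05
eef_pos: [0.4069, -0.2111, 0.1091]
eef_rot: [0.722, 0.69, 0.039, 0.034]
contact_force: [1.0, -0.3, -0.1]
finger_gap: 0.0254
finger_force: 0.0
```

```bash
cat >> h.py <<'E'
def st():
    o=get_obs();T=R.from_quat(o["eef_rot"]).as_matrix();p=o["eef_pos"]-O
    print("local",(1000*np.array([p@ex,p@ey,p[2]])).round(1),"world",o["eef_pos"].round(4),"T",T.round(3).tolist(),"gap",round(o["finger_gap"],4),"F",o["contact_force"].round(1),"j",o["joints"].round(2),o["time"]);return o
E
python3 - <<'E'
from h import *
st();w=grab("wrist")
fmap(w,.02,range(30,-54,-3),range(94,70,-3))
E
```

```text
local [ -7.4  46.4 109.1] world [ 0.4069 -0.2111  0.1091] T [[0.046, 0.994, 0.102], [0.999, -0.047, 0.005], [0.009, 0.102, -0.995]] gap 0.0254 F [ 1.  -0.3 -0.1] j [-0.7  -0.1   2.14  0.08  1.03 -0.69] 19.05
  30   29   28   11   10   10    9   12   13
  27   30   27   11   10    9    8   12   12
  24   29   27   10   10    9    8    7    9
  21   29   28   11   10    9    8    7    7
  18   29   27   11   10    9    8    8    7
  15   40   27   12   18   18   17   16   15
  12   40   27   13   18   17   17   16   15
   9   41   27   12   18   17   17   16   15
   6   40   27   13   21   20   20   19   18
   3   41   27   12   20   20   20   19   18
   0   32   27   13   21   21   20   19   18
  -3   30   26   12   22   21   21   20   19
  -6   36   26   12   22   21   21   20   19
  -9   35   26   12   22   21   20   20   19
 -12   35   25   11   21   19   18   19   18
 -15   39   25   11   20   20   18   19   18
 -18   39   24   10   19   19   19   18   19
 -21   39   24    9   20   18   20   19   19
 -24   39   24    8   20   18   19   18   19
 -27   38   23    7   20   19   18   19   18
 -30   37   23    4   20   19   18   18   20
 -33   37   22    2   19   16   16   16   18
 -36   37   21    0    0    3    1   -2   -2
 -39   36   21    0    4    4    3   -1   -1
 -42   36   22    0    1    4    2   -2   -1
 -45   37   37   -1   -1   -1   -1   -2   -1
 -48   37   38   38   38   37   40   39   40
 -51   37   37   38   37   37   38   37   36
```

Emit:
arm_command(
  steps=[
    [-0.08, 0.002, 0, 0, 0.0165, -0.0015, 0],
    [-0.08, 0.002, 0, 0, 0.016, -0.0015, 0],
    [-0.08, 0.002, 0, 0, 0, 0, 0],
    [-0.083, 0, -0.05, 0, 0, 0, 0],
    [0, 0, -0.1, 0, 0, 0, 0],
    [0, 0, -0.1, 0, 0, 0, 0],
    [0, 0, -0.05, 0, 0, 0, 0],
    [0, 0, 0, 0, 0, 0, 0],
  ],
)

```text
time: 19.77
eef_pos: [0.3368, -0.2067, 0.0447]
eef_rot: [0.728, 0.686, 0.004, -0.004]
contact_force: [0.3, -0.3, -0.6]
finger_gap: -0.0003
finger_force: 0.0
```

```bash
python3 - <<'E'
from h import *
st()
E
```

```text
local [-77.7  46.9  44.7] world [ 0.3368 -0.2067  0.0447] T [[0.059, 0.998, -0.001], [0.998, -0.059, 0.011], [0.011, -0.001, -1.0]] gap -0.0003 F [ 0.3 -0.3 -0.6] j [-0.76 -0.07  2.25  0.01  0.97 -0.7 ] 19.7667
```

Emit:
arm_command(
  steps=[
    [0, 0, -0.04, 0, 0, 0, 0],
    [0, 0, -0.03, 0, 0, 0, 0],
    [0, 0, -0.014, 0, 0, 0, 0],
    [0, 0, 0, 0, 0, 0, 0],
    [0.04, -0.0022, 0, 0, 0, 0, 0],
    [0.04, -0.0022, 0, 0, 0, 0, 0],
    [0.04, -0.0022, 0, 0, 0, 0, 0],
    [0, 0, 0, 0, 0, 0, 0],
  ],
)

```text
time: 20.43
eef_pos: [0.366, -0.2111, 0.0317]
eef_rot: [0.727, 0.686, 0.003, -0.0]
contact_force: [-0.7, 0.4, -0.2]
finger_gap: -0.0001
finger_force: 0.0
```

```bash
python3 - <<'E'
from h import *
st()
E
```

```text
local [-48.3  44.1  31.7] world [ 0.366  -0.2111  0.0317] T [[0.057, 0.998, 0.004], [0.998, -0.057, 0.004], [0.005, 0.004, -1.0]] gap -0.0001 F [-0.7  0.4 -0.2] j [-0.71  0.02  2.19  0.01  0.93 -0.66] 20.4333
```

Emit:
arm_command(
  steps=[
    [-0.01, 0, -0.018, 0, 0, 0, 0],
    [0, 0, 0, 0, 0, 0, 0],
    [0.012, -0.0007, 0, 0, 0, 0, 0],
    [0.012, -0.0007, 0, 0, 0, 0, 0],
    [0.012, -0.0007, 0, 0, 0, 0, 0],
    [0.008, -0.0005, 0, 0, 0, 0, 0],
    [0, 0, 0, 0, 0, 0, 0],
    [0, 0, 0, 0, 0, 0, 0],
  ],
)

```text
time: 21.1
eef_pos: [0.3705, -0.2109, 0.0272]
eef_rot: [0.727, 0.686, 0.003, -0.002]
contact_force: [0.2, -0.6, 0.8]
finger_gap: -0.0002
finger_force: 0.0
```

```bash
python3 - <<'E'
from h import *
st();w=grab("wrist");print("x profile at y=70,60")
fmap(w,.02,range(32,-44,-2),(84,76,68,62))
E
```

```text
local [-43.7  44.6  27.2] world [ 0.3705 -0.2109  0.0272] T [[0.058, 0.998, 0.002], [0.998, -0.058, 0.006], [0.006, 0.001, -1.0]] gap -0.0002 F [ 0.2 -0.6  0.8] j [-0.71  0.04  2.18  0.01  0.92 -0.65] 21.1
x profile at y=70,60
  32    0    0   12    0
  30    0    8   13    0
  28    0    9    7    0
  26   -1    8    5    0
  24    0    7    0    0
  22    0    0    0    0
  20    0    0    0    0
  18    3    2    3    2
  16   16   14   14   14
  14   16   14   13   14
  12   15   14   14   14
  10   15   15   14   14
   8   16   15   14   14
   6   16   15   14   14
   4   17   16   14   15
   2   17   16   14   14
   0   18   16   14   14
  -2   18   17   14   14
  -4   19   17   14   14
  -6   19   16   15   14
  -8   19   16   14   14
 -10   19   16   14   15
 -12   24   16   14   15
 -14   24   16   14   15
 -16   22   16   15   15
 -18   24   16   15   14
 -20   24   16   14   15
 -22   24   15   14   17
 -24   22   15   14   15
 -26   22   19   16   16
 -28   22   19   14   14
 -30   23   22   14   15
 -32   21   18   13   11
 -34    2    0   -1   -2
 -36    3    0   -1   -1
 -38   11    0   -1   -1
 -40   10    0    0    0
 -42    9   -1   -1   -1
```

Emit:
arm_command(
  steps=[
    [0.012, -0.0007, 0, 0, 0, 0, 0],
    [0.012, -0.0007, 0, 0, 0, 0, 0],
    [0.012, -0.0007, 0, 0, 0, 0, 0],
    [0.01, -0.0005, 0, 0, 0, 0, 0],
    [0, 0, 0, 0, 0, 0, 0],
    [0, 0, 0, 0, 0, 0, 0],
    [0, 0, 0, 0, 0, 0, 0],
    [0, 0, 0, 0, 0, 0, 0],
  ],
)

```text
time: 21.82
eef_pos: [0.3786, -0.2109, 0.027]
eef_rot: [0.727, 0.686, 0.002, -0.003]
contact_force: [-7.0, 0.9, 5.3]
finger_gap: 0.0003
finger_force: 3.8
```

```bash
cat >> h.py <<'E'
def edges(w,ys=(80,74,66,62),z=.02):
    im=w["pixels"].astype(np.float32);d=cv2.GaussianBlur(im[:,:,0]-im[:,:,2],(3,3),0)
    for y in ys:
        xs=np.arange(35,-45,-.5);v=np.array([cv2.getRectSubPix(d,(1,1),tuple(map(float,proj(w,O+ex*x/1000+ey*y/1000+[0,0,z]))))[0,0] for x in xs])
        m=xs[(v>7)&(xs<25 if y>76 or y<66 else xs<23)];print("y",y,"x edges",m.min(),m.max())
E
python3 - <<'E'
from h import *
st();w=grab("wrist");edges(w)
E
```

```text
local [-35.6  45.   27. ] world [ 0.3786 -0.2109  0.027 ] T [[0.058, 0.998, -0.001], [0.998, -0.058, 0.007], [0.007, -0.002, -1.0]] gap 0.0003 F [-7.   0.9  5.3] j [-0.69  0.06  2.16  0.01  0.92 -0.64] 21.8167
y 80 x edges -25.0 24.5
y 74 x edges -25.0 22.5
y 66 x edges -24.5 22.5
y 62 x edges -24.5 24.5
```

Emit:
arm_command(
  steps=[
    [0.007, -0.0004, 0, 0, 0, 0, 0],
    [0, 0, 0, 0, 0, 0, 0],
    [-0.03, 0.0015, 0, 0, 0, 0, 0],
    [-0.03, 0.0015, 0.06, 0, 0, 0, 0],
    [0, 0, 0.1, 0, 0, 0, 0],
    [0.06, 0.08, 0.1, 0, 0, 0, 0],
    [0.09, 0.12, 0, 0, 0, 0, 0],
    [0.1, 0.125, 0, 0, 0, 0, 0],
  ],
)

```text
time: 22.53
eef_pos: [0.421, -0.1464, 0.0812]
eef_rot: [0.728, 0.685, 0.004, 0.001]
contact_force: [0.4, -0.7, -0.3]
finger_gap: 0.0002
finger_force: 0.0
```

Emit:
arm_command(
  steps=[
    [0, 0, -0.08, 0, 0, 0, 0],
    [0, 0, -0.08, 0, 0, 0, 0],
    [0, 0, -0.06, 0, 0, 0, 0],
    [0, 0, -0.03, 0, 0, 0, 0],
    [0, 0, 0, 0, 0, 0, 0],
    [0, 0, 0, 0, 0, 0, 0],
    [0, 0, 0, 0, 0, 0, 0],
    [0, 0, 0, 0, 0, 0, 0],
  ],
)

```text
time: 23.2
eef_pos: [0.4197, -0.1464, 0.0301]
eef_rot: [0.728, 0.686, 0.003, -0.001]
contact_force: [0.4, 0.2, -0.8]
finger_gap: -0.0
finger_force: 0.0
```

```bash
python3 - <<'E'
from h import *
st();w=grab("wrist");t=grab("top");
print("top");fmap(t,.02,range(30,-34,-4),range(96,-6,-4))
E
```

```text
local [  1.8 111.8  30.1] world [ 0.4197 -0.1464  0.0301] T [[0.059, 0.998, 0.003], [0.998, -0.059, 0.005], [0.005, 0.003, -1.0]] gap -0.0 F [ 0.4  0.2 -0.8] j [-0.52  0.08  2.14  0.01  0.92 -0.46] 23.2
top
  30   61   60   59   58   56   55   53   52   50   48   46   44   41   38   31   23   13    5    0   -1    3    9   15   30   42   36
  26   63   62   61   60   59   57   56   55   53   52   50   49   47   44   42   37   33   24   16    8    6   11   31   76   90   67
  22   65   64   63   61   61   60   58   57   55   55   54   51   49   47   46   44   41   38   34   26   17   15   43   91   86   49
  18   67   66   64   64   63   62   60   60   59   57   56   55   53   51   50   49   46   43   41   38   33   27   43   73   54   24
  14   68   67   67   66   64   64   63   63   61   59   59   57   56   55   53   52   49   48   46   43   40   38   39   45   32   24
  10   69   69   68   67   66   65   65   64   63   62   60   60   59   58   56   54   53   51   50   47   46   44   41   37   29   31
   6   70   69   69   69   67   67   66   65   64   63   62   62   61   60   59   5
[... 566 characters left out ...]
   57   46   37   48   52
 -14   71   72   72   72   71   71   71   71   71   70   69   69   69   69   67   67   66   65   64   64   63   56   41   40   51   51
 -18   71   72   72   71   72   72   71   72   71   70   71   70   70   69   69   67   68   67   66   65   62   51   38   45   52   45
 -22   71   71   71   71   71   72   71   72   71   71   71   71   70   70   70   69   69   68   67   66   59   42   36   49   52   42
 -26   70   71   70   70   71   72   71   72   71   71   71   71   71   71   70   70   70   69   68   65   51   34   40   52   49   39
 -30   70   69   70   70   71   71   71   71   71   71   72   71   71   71   71   70   71   70   65   56   41   33   46   53   46   39
```

Emit:
arm_command(
  steps=[
    [0, 0, -0.014, 0, 0, 0, 0],
    [-0.001, -0.02, 0, 0, 0, 0, 0],
    [-0.001, -0.02, 0, 0, 0, 0, 0],
    [-0.001, -0.02, 0, 0, 0, 0, 0],
    [-0.0006, -0.012, 0, 0, 0, 0, 0],
    [-0.0006, -0.012, 0, 0, 0, 0, 0],
    [0, 0, 0, 0, 0, 0, 0],
    [0, 0, 0, 0, 0, 0, 0],
  ],
)

```text
time: 23.97
eef_pos: [0.4181, -0.1629, 0.0264]
eef_rot: [0.728, 0.686, 0.003, -0.002]
contact_force: [-0.6, -0.5, 0.1]
finger_gap: -0.0001
finger_force: 0.0
```

```bash
python3 - <<'E'
from h import *
st()
E
```

```text
local [ 1.1 95.2 26.4] world [ 0.4181 -0.1629  0.0264] T [[0.059, 0.998, 0.001], [0.998, -0.059, 0.006], [0.006, 0.001, -1.0]] gap -0.0001 F [-0.6 -0.5  0.1] j [-0.55  0.09  2.13  0.01  0.92 -0.5 ] 23.9667
```

Emit:
arm_command(
  steps=[
    [-0.0006, -0.01, 0.005, 0, 0, 0, 0],
    [-0.0006, -0.01, 0, 0, 0, 0, 0],
    [0, 0, 0, 0, 0, 0, 0],
    [0, 0, 0, 0, 0, 0, 0],
    [0, 0, 0, 0, 0, 0, 0],
    [0, 0, 0, 0, 0, 0, 0],
    [0, 0, 0, 0, 0, 0, 0],
    [0, 0, 0, 0, 0, 0, 0],
  ],
)

```text
time: 24.63
eef_pos: [0.4177, -0.1661, 0.0273]
eef_rot: [0.727, 0.686, 0.003, -0.002]
contact_force: [0.0, 5.4, 1.5]
finger_gap: -0.0
finger_force: 2.6
```

Emit:
arm_command(
  steps=[
    [-0.0006, -0.01, 0, 0, 0, 0, 0],
    [0, 0, 0, 0, 0, 0, 0],
    [0, 0, 0, 0, 0, 0, 0],
    [0, 0, 0, 0, 0, 0, 0],
    [0, 0, 0, 0, 0, 0, 0],
    [0, 0, 0, 0, 0, 0, 0],
    [0, 0, 0, 0, 0, 0, 0],
    [0, 0, 0, 0, 0, 0, 0],
  ],
)

```text
time: 25.3
eef_pos: [0.4177, -0.1664, 0.0273]
eef_rot: [0.728, 0.686, 0.004, -0.003]
contact_force: [0.3, 12.9, 6.0]
finger_gap: 0.0
finger_force: 6.9
```

```bash
python3 - <<'E'
from h import *
st();s=grab("scene","s8")
E
```

```text
local [ 0.9 91.7 27.3] world [ 0.4177 -0.1664  0.0273] T [[0.059, 0.998, 0.001], [0.998, -0.059, 0.01], [0.01, 0.0, -1.0]] gap 0.0 F [ 0.3 12.9  6. ] j [-0.56  0.1   2.13  0.01  0.92 -0.51] 25.3
```

Emit:
arm_command(
  steps=[
    [0.002, 0.03, 0, 0, 0, 0, 0],
    [0, 0, 0.06, 0, 0, 0, 0],
    [0, 0, 0.1, 0, 0, 0, 0],
    [0, 0, 0.1, 0, 0, 0, 0],
    [-0.07, -0.07, 0, 0, 0, 0, 0],
    [-0.08, -0.08, 0, 0, 0, 0, 0],
    [-0.08, -0.08, 0, 0, 0, 0, 0],
    [-0.07, -0.06, 0, 0, 0, 0, 0],
  ],
)

```text
time: 26.02
eef_pos: [0.3577, -0.2224, 0.08]
eef_rot: [0.727, 0.686, 0.002, -0.0]
contact_force: [0.5, -0.0, 0.5]
finger_gap: -0.0001
finger_force: 0.0
```

Emit:
arm_command(
  steps=[
    [0, 0, -0.08, 0, 0, 0, 0],
    [0, 0, -0.08, 0, 0, 0, 0],
    [0, 0, -0.06, 0, 0, 0, 0],
    [0, 0, -0.03, 0, 0, 0, 0],
    [0, 0, 0, 0, 0, 0, 0],
    [0, 0, 0, 0, 0, 0, 0],
    [0, 0, 0, 0, 0, 0, 0],
    [0, 0, 0, 0, 0, 0, 0],
  ],
)

```text
time: 26.68
eef_pos: [0.3589, -0.2212, 0.0303]
eef_rot: [0.727, 0.686, 0.003, -0.001]
contact_force: [0.7, 0.1, -0.1]
finger_gap: -0.0002
finger_force: 0.0
```

```bash
python3 - <<'E'
from h import *
st();w=grab("wrist");edges(w)
E
```

```text
local [-54.8  33.7  30.3] world [ 0.3589 -0.2212  0.0303] T [[0.058, 0.998, 0.003], [0.998, -0.058, 0.005], [0.005, 0.002, -1.0]] gap -0.0002 F [ 0.7  0.1 -0.1] j [-0.74  0.02  2.2   0.01  0.92 -0.69] 26.6833
y 80 x edges -44.5 24.5
y 74 x edges -26.0 22.5
y 66 x edges -25.5 22.5
y 62 x edges -25.5 24.5
```

Emit:
arm_command(
  steps=[
    [0.02, 0.037, -0.014, 0, 0, 0, 0],
    [0.03, -0.0017, 0, 0, 0, 0, 0],
    [0.03, -0.0017, 0, 0, 0, 0, 0],
    [0.008, -0.0004, 0, 0, 0, 0, 0],
    [0.008, -0.0004, 0, 0, 0, 0, 0],
    [0, 0, 0, 0, 0, 0, 0],
    [0, 0, 0, 0, 0, 0, 0],
    [0, 0, 0, 0, 0, 0, 0],
  ],
)

```text
time: 27.4
eef_pos: [0.3774, -0.2141, 0.0266]
eef_rot: [0.727, 0.686, 0.003, -0.002]
contact_force: [-0.3, 0.4, -0.6]
finger_gap: 0.0001
finger_force: 0.0
```

```bash
python3 - <<'E'
from h import *
st()
E
```

```text
local [-36.7  41.9  26.6] world [ 0.3774 -0.2141  0.0266] T [[0.058, 0.998, 0.002], [0.998, -0.058, 0.006], [0.006, 0.001, -1.0]] gap 0.0001 F [-0.3  0.4 -0.6] j [-0.7   0.06  2.17  0.01  0.92 -0.65] 27.4
```

Emit:
arm_command(
  steps=[
    [0.006, -0.0003, 0.003, 0, 0, 0, 0],
    [0.004, -0.0003, 0, 0, 0, 0, 0],
    [0.003, 0, 0, 0, 0, 0, 0],
    [0, 0, 0, 0, 0, 0, 0],
    [0, 0, 0, 0, 0, 0, 0],
    [0, 0, 0, 0, 0, 0, 0],
    [0, 0, 0, 0, 0, 0, 0],
    [0, 0, 0, 0, 0, 0, 0],
  ],
)

```text
time: 28.07
eef_pos: [0.3784, -0.2139, 0.0267]
eef_rot: [0.727, 0.686, 0.002, -0.003]
contact_force: [-7.5, -1.0, 3.2]
finger_gap: -0.0002
finger_force: 3.8
```

```bash
python3 - <<'E'
from h import *
st();w=grab("wrist");edges(w)
E
```

```text
local [-35.8  42.1  26.7] world [ 0.3784 -0.2139  0.0267] T [[0.058, 0.998, -0.002], [0.998, -0.058, 0.007], [0.007, -0.002, -1.0]] gap -0.0002 F [-7.5 -1.   3.2] j [-0.7   0.06  2.16  0.01  0.92 -0.64] 28.0667
y 80 x edges -25.0 24.5
y 74 x edges -25.0 22.5
y 66 x edges -24.5 22.5
y 62 x edges -24.5 24.5
```

Emit:
arm_command(
  steps=[
    [0.005, -0.0003, 0, 0, 0, 0, 0],
    [0, 0, 0, 0, 0, 0, 0],
    [-0.03, 0.0017, 0, 0, 0, 0, 0],
    [-0.02, 0.001, 0.06, 0, 0, 0, 0],
    [0, 0, 0.15, 0, 0, 0, 0],
    [0, 0, 0.15, 0, 0, 0, 0],
    [0, 0, 0.15, 0, 0, 0, 0],
    [0, 0.1, 0.1, 0, 0, 0, 0],
  ],
)

```text
time: 28.78
eef_pos: [0.3726, -0.1965, 0.1529]
eef_rot: [0.728, 0.685, 0.003, 0.002]
contact_force: [1.0, -0.7, 0.3]
finger_gap: 0.0
finger_force: 0.0
```

Emit:
arm_command(
  steps=[
    [0.017, 0.17, 0, 0, 0, 0.007, 0],
    [0.017, 0.17, 0, 0, 0, 0.007, 0],
    [0.017, 0.17, 0, 0, 0, 0.007, 0],
    [0.017, 0.17, 0, 0, 0, 0.007, 0],
    [0.017, 0.17, 0, 0, 0, 0.007, 0],
    [0.017, 0.17, 0, 0, 0, 0.007, 0],
    [0.017, 0.17, 0, 0, 0, 0.007, 0],
    [0.017, 0.17, 0, 0, 0, 0.0055, 0],
  ],
)

```text
time: 29.45
eef_pos: [0.3983, 0.0801, 0.1496]
eef_rot: [0.666, 0.746, 0.003, -0.001]
contact_force: [1.6, 0.2, -0.4]
finger_gap: -0.0002
finger_force: 0.0
```

```bash
python3 - <<'E'
from h import *
st();t=grab("top","t9")
print("cols y",*range(94,-8,-4));fmap(t,.02,range(30,-38,-4),range(94,-8,-4))
E
```

```text
local [-32.2 336.7 149.6] world [0.3983 0.0801 0.1496] T [[-0.114, 0.994, 0.002], [0.994, 0.114, 0.007], [0.006, 0.003, -1.0]] gap -0.0002 F [ 1.6  0.2 -0.4] j [-0.   -0.24  2.17  0.01  1.21 -0.12] 29.45
cols y 94 90 86 82 78 74 70 66 62 58 54 50 46 42 38 34 30 26 22 18 14 10 6 2 -2 -6
  30   35   30   10   -2   -2    4    9    8    1   -3   -3   -2   -2   -2   -2   -2   -2   -3   -2    0    6   11   17   33   39   29
  26   35   30   10   -2    0    5    9    8    3    0    0    0    0    1    1    1    2    3    3    4    8   13   31   65   70   52
  22   34   28    8    0    6   10   11   11   10   10   11   11   11   10   12   12   13   13   14   12   12   14   27   44   42   33
  18   33   25    6    0   10   14   14   14   14   15   15   15   14   15   15   15   16   16   16   15   15   16   17   16   15   16
  14   34   26    7    1   10   15   15   15   15   14   15   15   16   16   15   15   16   15   16   15   16   16   15   13   12   14
  10   34   27    7    3   13   15   15   16   15   14   14   15   15   16   15   15   16   15   15   15   15   15   15   13   12   14
   
[... 781 characters left out ...]
   15   15   13   11   13
 -18   33   26    7    1   11   15   15   15   15   16   15   15   16   16   15   15   15   15   16   20   19   16   15   16   15   14
 -22   32   25    6    0   10   13   14   14   14   13   15   14   14   13   14   13   14   15   17   21   19   17   21   32   35   25
 -26   30   23    5    0    3    6    6    6    6    6    6    6    6    6    7    7    7    8    8    9    9   19   54   82   90   66
 -30   30   23    5   -2   -2   -2   -2   -1   -1   -1   -1    0   -1   -1    0    0   -1    0    0   -1   -1   16   60   87   94   73
 -34   30   24    5   -2   -2   -3   -3   -2   -2   -2   -2   -2   -2   -3   -2   -2   -2   -2   -2   -2   -2    2   16   26   28   21
```

The top-view colour map shows the coupon seated square, x about ±25 mm and from the blade to y≈80 mm, in line with the clamped one. Now I'll close the drawer.

Emit:
arm_command(
  steps=[
    [-0.005, 0.09, 0, 0, 0, 0, 0],
    [-0.003, 0.097, 0, 0, 0, 0, 0],
    [0, 0, -0.1, 0, 0, 0, 0],
    [0, 0, -0.12, 0, 0, 0, 0],
    [0, 0, -0.12, 0, 0, 0, 0],
    [0, 0, -0.068, 0, 0, 0, 0],
    [0, 0, 0, 0, 0, 0, 0],
    [0, 0, 0, 0, 0, 0, 0],
  ],
)

```text
time: 30.17
eef_pos: [0.3961, 0.1156, 0.0673]
eef_rot: [0.666, 0.746, 0.002, -0.002]
contact_force: [0.9, 0.1, 0.9]
finger_gap: 0.0002
finger_force: 0.0
```

Emit:
arm_command(
  steps=[
    [0.04, 0.0046, 0, 0, 0, 0, 0],
    [0.04, 0.0046, 0, 0, 0, 0, 0],
    [0.04, 0.0046, 0, 0, 0, 0, 0],
    [0.05, 0.0057, 0, 0, 0, 0, 0],
    [0.06, 0.0068, 0, 0, 0, 0, 0],
    [0.06, 0.0068, 0, 0, 0, 0, 0],
    [0.06, 0.0068, 0, 0, 0, 0, 0],
    [0.06, 0.0068, 0, 0, 0, 0, 0],
  ],
)

```text
time: 30.83
eef_pos: [0.4801, 0.1253, 0.0681]
eef_rot: [0.666, 0.746, 0.003, -0.002]
contact_force: [-2.8, -0.5, 2.9]
finger_gap: 0.0
finger_force: 1.7
```

```bash
python3 - <<'E'
from h import *
st()
E
```

```text
local [ 46.9 386.4  68.1] world [0.4801 0.1253 0.0681] T [[-0.113, 0.994, 0.001], [0.994, 0.113, 0.006], [0.006, 0.002, -1.0]] gap 0.0 F [-2.8 -0.5  2.9] j [ 0.09  0.12  2.    0.01  1.02 -0.02] 30.8333
```

Emit:
arm_command(
  steps=[
    [0.05, 0.0057, 0, 0, 0, 0, 0],
    [0.05, 0.0057, 0, 0, 0, 0, 0],
    [0.05, 0.0057, 0, 0, 0, 0, 0],
    [0.05, 0.0057, 0, 0, 0, 0, 0],
    [0.04, 0.0046, 0, 0, 0, 0, 0],
    [0.03, 0.0034, 0, 0, 0, 0, 0],
    [0, 0, 0, 0, 0, 0, 0],
    [0, 0, 0, 0, 0, 0, 0],
  ],
)

```text
time: 31.5
eef_pos: [0.5334, 0.1312, 0.0677]
eef_rot: [0.666, 0.746, 0.003, -0.001]
contact_force: [-0.5, -0.6, 0.3]
finger_gap: 0.0001
finger_force: 0.0
```

```bash
python3 - <<'E'
from h import *
st()
E
```

```text
local [ 99.8 395.2  67.7] world [0.5334 0.1312 0.0677] T [[-0.113, 0.994, 0.002], [0.994, 0.113, 0.006], [0.006, 0.002, -1.0]] gap 0.0001 F [-0.5 -0.6  0.3] j [ 0.09  0.24  1.86  0.01  1.04 -0.02] 31.5
```

Emit:
arm_command(
  steps=[
    [0.01, 0.0011, 0, 0, 0, 0, 0],
    [0.01, 0.0011, 0, 0, 0, 0, 0],
    [0.01, 0.0011, 0, 0, 0, 0, 0],
    [0, 0, 0, 0, 0, 0, 0],
    [0, 0, 0, 0, 0, 0, 0],
    [0, 0, 0, 0, 0, 0, 0],
    [0, 0, 0, 0, 0, 0, 0],
    [0, 0, 0, 0, 0, 0, 0],
  ],
)

```text
time: 32.17
eef_pos: [0.5374, 0.1317, 0.0675]
eef_rot: [0.666, 0.746, 0.001, -0.003]
contact_force: [-5.4, -1.2, 2.7]
finger_gap: 0.0001
finger_force: 2.6
```

Emit:
arm_command(
  steps=[
    [0.007, 0.0008, 0, 0, 0, 0, 0],
    [0.003, 0.0003, 0, 0, 0, 0, 0],
    [0, 0, 0, 0, 0, 0, 0],
    [0, 0, 0, 0, 0, 0, 0],
    [0, 0, 0, 0, 0, 0, 0],
    [0, 0, 0, 0, 0, 0, 0],
    [0, 0, 0, 0, 0, 0, 0],
    [0, 0, 0, 0, 0, 0, 0],
  ],
)

```text
time: 32.83
eef_pos: [0.5376, 0.1317, 0.0674]
eef_rot: [0.666, 0.746, -0.0, -0.004]
contact_force: [-12.7, -2.1, 10.7]
finger_gap: 0.0002
finger_force: 6.5
```

Emit:
arm_command(
  steps=[
    [0.006, 0.0007, 0, 0, 0, 0, 0],
    [0.004, 0.0005, 0, 0, 0, 0, 0],
    [0, 0, 0, 0, 0, 0, 0],
    [0, 0, 0, 0, 0, 0, 0],
    [0, 0, 0, 0, 0, 0, 0],
    [0, 0, 0, 0, 0, 0, 0],
    [0, 0, 0, 0, 0, 0, 0],
    [0, 0, 0, 0, 0, 0, 0],
  ],
)

```text
time: 33.5
eef_pos: [0.5378, 0.1318, 0.0673]
eef_rot: [0.666, 0.746, -0.002, -0.005]
contact_force: [-19.9, -4.2, 16.2]
finger_gap: -0.0002
finger_force: 10.6
```

Emit:
arm_command(
  steps=[
    [-0.04, -0.0045, 0, 0, 0, 0, 0],
    [-0.06, -0.0068, 0, 0, 0, 0, 0],
    [-0.06, -0.0068, 0.05, 0, 0, 0, 0],
    [-0.06, -0.0068, 0.1, 0, 0, 0, 0],
    [0, -0.1, 0.15, 0, 0, 0, 0],
    [0, -0.15, 0.15, 0, 0, 0, 0],
    [0, -0.15, 0.15, 0, 0, 0, 0],
    [0, -0.15, 0.15, 0, 0, 0, 0],
  ],
)

```text
time: 34.17
eef_pos: [0.4984, 0.018, 0.2177]
eef_rot: [0.666, 0.746, 0.003, -0.001]
contact_force: [0.8, -0.8, 0.7]
finger_gap: -0.0
finger_force: 0.0
```

Emit:
arm_command(
  steps=[
    [0, -0.15, 0.1, 0, 0, 0, 0],
    [-0.08, -0.1, 0, 0, 0, 0, 0],
    [-0.08, 0, 0, 0, 0, 0, 0],
    [-0.08, 0, 0, 0, 0, 0, 0],
    [-0.08, 0, 0, 0, 0, 0, 0],
    [0, 0, 0, 0, 0, 0, 0],
    [0, 0, 0, 0, 0, 0, 0],
    [0, 0, 0, 0, 0, 0, 0],
  ],
)

```text
time: 34.83
eef_pos: [0.4354, -0.0312, 0.2364]
eef_rot: [0.666, 0.746, 0.003, -0.001]
contact_force: [0.6, -1.0, -0.2]
finger_gap: 0.0001
finger_force: 0.0
```

```bash
python3 - <<'E'
from h import *
st()
for n,boxes in(("scene",dict(handle=(200,222,262,272),front=(125,190,268,292),can=(300,135,340,215),nut=(340,215,362,235),magnet=(358,170,400,192),tape=(185,172,218,212))),("top",dict(handle=(215,195,262,215),chest=(186,126,284,202),tape=(228,122,260,168),can=(345,150,382,190),nut=(338,218,358,238),magnet=(418,168,462,204)))):
    a=cv2.cvtColor(cv2.imread(f"pics/{n}0.png"),cv2.COLOR_BGR2GRAY).astype(np.float32);b=cv2.cvtColor(grab(n,n+"9")["pixels"],cv2.COLOR_RGB2GRAY).astype(np.float32)
    for k,(x0,y0,x1,y1) in boxes.items():
        A,B=a[y0:y1,x0:x1],b[y0:y1,x0:x1];s,_=cv2.phaseCorrelate(A,B,cv2.createHanningWindow((x1-x0,y1-y0),cv2.CV_32F));print(n,k,np.round(s,2),"mad",np.abs(A-B).mean().round(1))
t=grab("top");print(*range(90,-8,-2));fmap(t,.02,(10,-10),range(90,-8,-2));
E
```

```text
local [ 11.  227.7 236.4] world [ 0.4354 -0.0312  0.2364] T [[-0.113, 0.994, 0.002], [0.994, 0.113, 0.006], [0.006, 0.003, -1.0]] gap 0.0001 F [ 0.6 -1.  -0.2] j [-0.26 -0.24  2.    0.01  1.38 -0.37] 34.8333
scene handle [-0.18 -0.2 ] mad 31.6
scene front [ 0.64 -0.03] mad 25.2
scene can [-0.2   0.05] mad 4.2
scene nut [ 0.03 -0.02] mad 10.4
scene magnet [ 0.45 -0.01] mad 10.1
scene tape [-0.09 -0.48] mad 19.9
top handle [ 0.44 -0.22] mad 35.9
top chest [-0.15  0.09] mad 23.0
top tape [-0.6  -0.05] mad 19.6
top can [0.02 0.04] mad 7.0
top nut [-0.08  0.14] mad 2.4
top magnet [0.38 0.13] mad 8.3
90 88 86 84 82 80 78 76 74 72 70 68 66 64 62 60 58 56 54 52 50 48 46 44 42 40 38 36 34 32 30 28 26 24 22 20 18 16 14 12 10 8 6 4 2 0 -2 -4 -6
  10   28   18    7    2    2    9   13   16   16   16   16   16   16   16   16   15   15   15   15   15   15   15   16   16   16   16   16   16   16   16   16   16   16   16   16   15   15   16   16   15   15   15   15   15   14   13   12   13   14
 -10   26   18    8    1    1    7   12   15   15   15   15   15   16   15   15   15   15   16   16   16   16   16   15   16   16   16   16   17   18   17   16   16   16   16   16   16   16   16   15   15   15   15   15   15   13   12   12   12   13
```

```bash
python3 -c "
from plant import env
print(env.close_job())"
```

```text
the job is handed in; nothing more can be done
None
```

The job is handed in at about 35 s of the 72 s: the 50 × 80 mm coupon lies in the fixture against both dowels and the blade, the drawer is shut against its stop, the other two coupons are still in it, and I saw no sign that anything else had shifted.

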